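Set up a repaired spindle for a run-out check

ROBOT

A 7-joint arm with a two-finger parallel gripper is mounted at the origin on the work surface. World frame = base frame: x ahead of the robot, y to its left, z up, the work surface at z = 0. Lengths are in m, angles in rad, forces in N, time in s.
With the tool pointing down it reaches from about 0.4 to 0.85 m from the base axis. Payload 10.4 kg.
Tool frame: the origin (TCP) lies between the finger pads; the fingertips stand tips_ahead ahead of it and the grasp point (between the pads) lies 11 mm behind it (tips_ahead is the distance from the TCP to the fingertips, in m); z points along the fingers, x is the direction in which the jaws open and shut, and the axes are right-handed (so a half turn about z gives the same grasp; the last joint's range is limited). The gripper opens to 87 mm and grips with 3 to 60 N. Pads are 19 mm wide; open, the fingers measure 117 mm over their backs; the gripper's body (75 mm by 190 mm) begins 51 mm behind the grasp point.
Start: joints at [-1.305, 0.332, -0.065, 1.46, 0.022, 1.35, -0.088], TCP at [0.178, 0.599, 0.231] pointing down, gripper open.
Joint ranges: [-2.6, 2.6], [-0.5, 2.12], [-1.47, 1.34], [0.16, 2.42], [-1.27, 4.41], [0.06, 2.06], [-2.6, 2.6]. Speed limits (rad/s): [2.22, 2.22, 2.79, 2.79, 3.14, 3.14, 3.14].

INTERFACE

Orientations are given as a unit quaternion [x, y, z, w].
In Python, from bench import read_state, camera, close_job, tips_ahead gives the robot as it stands.
- The arm moves only by the tool arm_command, never from a script. Its argument "commands" is a list that holds one entry, the list of rows, each a list of 7 numbers: the turn, a rotation vector about the tool's x, y, z in rad, then the shift along the tool's x, y, z in m, then the opening in per cent of the stroke, from 0 (shut) to 100 (fully open). In form: [[[rx, ry, rz, x, y, z, claw], ...]]. A call has 1 to 20 rows; each row shifts and turns the commanded pose from where the row before left it, along the tool's axes as they then stand; what a row does not reach is not made up. A row lasts 1/8 s, in which the tool goes at most 62.5 mm and 10.7 degrees, less where a joint would pass 70% of its speed; a pose out of reach is approached as far as the arm can. A call with a gripper value outside its range is refused whole. The fingers move at their own pace and stop on an object; "newtons" is the grip in N (left out, the last holds). Time passes only in rows, so rows that do not move let the fingers close. It gives the time, the measured TCP pose, the force and the opening at its end, in the units of the state.
- read_state(): the state, without advancing time (a new reading comes with each control period).
- camera(name): name is "side" or "top" or "wrist"; returns a dict with "frame" (420x560x3 uint8, red, green, blue), "vfov" (degrees; the focal length in pixels is half the picture's height over the tangent of half this angle, whatever the lens; pixels are square), "cx", "cy" (the principal point, pixels), "k1" (the pictures are not rectified: a ray, as slopes to the right and down, at radius r is drawn at 1 + k1 r^2 times it, then the intrinsics apply), "R" (3x3) and "t" (3): a world point X has camera coordinates R X + t. Camera axes: x right, y down, z forward; pixel columns grow to the right and rows downward; lengths in m; the calibration is good to about 2 mm. A picture is of the moment at which its call begins. There is no depth.
- close_job(): hands the job in, once; it reports no verdict.
The state is a dict: "time": time; "joint_positions": joint angles; "joint_vel": joint speeds; "joint_torque": joint torques, N m; "ee_pos": TCP position; "eef_rot": TCP orientation; "ft_force": force on the tool from outside, world axes, zero at the start; "torque": the same for the moment, N m; "width": finger opening in m.
Only numpy, scipy, OpenCV 4.12 (cv2) and the standard library are available. Lean on these libraries where they do the work, as an engineer would, in place of code of your own. Each camera call takes 0.05 s, during which the arm holds its last target.

TASK

Set up the loose spindle for a run-out check: lay it in the open end of the V-block's groove with its plain end towards the end stop, then slide it gently along the groove, under the clamp, until it is fully home against the stop. Then stand the dial gauge upright on the table beside the V-block, so that its feeler tip is above the middle line of the spindle's thick body, between the clamp and the threaded nose, without the gauge knocking the spindle. Let go of both and leave the other things on the bench where they are.

Things in the scene. Friction and masses are not known exactly. Their poses are not given: they have to be found in the camera images.
- vblock: long ground-steel V-block bolted to the table, 220 long, 60 wide, 45 high. Origin: centre of its underside, on the table; +x along the groove to its open end (x=+110), -x to the end stop, z up. The 90-degree V is 34 wide, 17 deep (bottom line z=28); a seated spindle has its axis at z=53.5. Bolt-down feet 18 high reach y=+-50 at x=55..85. Grasping fingers stay above its top, z=45
- clamp: dark steel yoke clamp on the V-block, backed off, bridging the groove; fixed. Origin: its middle at table height, at x=-69 of the V-block; axes as vblock. 14 thick along the groove; legs outside the block, y=30..38 each side; crossbar underside z=85, top z=97; screw tip z=79 (7 above a seated spindle's top), thumb screw up to z=122
- vblock_load (a point): point above the groove where the middle of a spindle lies when it is seated clear of the clamp, plain end 75 mm short of the stop: 30 mm from the block's middle towards the open end, 53.5 above the table; axes as vblock
- end_stop: flat steel stop plate, 12 thick, 60 wide, 70 high, fixed across the closed end of the V-block. Origin: lower middle of the face that the spindle meets, at x = -110 of the V-block; axes as vblock. It does not give
- spindle_mid (a point): plain steel drive spindle lying loose on the table, 130 long, about 0.45 kg: round body 36 diameter, 105 long, and at one end a threaded nose 18 diameter, 25 long. This point: on the axis half-way along (18 above the table at the start). x runs towards the nose: nose tip x=+65, shoulder +40, plain end -65. It can roll. Sliding it along the groove takes about 2 to 6 N
- spindle_end (a point): centre of the spindle's plain (thick) end face, the end that meets the stop; axes as spindle_mid
- gauge_mid (a point): dial gauge on a slim stand, 190 high, about 0.4 kg, lying at the start with the dial face up. This point: middle of the post, half-way up (95 above the foot's underside). z up the post, x along the arm to the dial, the dial's face looks to -y. Foot: grey block 46 x 46 x 42, z=-95..-53. Post: square aluminium bar 14 x 14, ending at z=+95. Arm at z=-5; dial 38 diameter, 18 thick, centre x=62 z=23
- gauge_grip (a point): point in the middle of the gauge's bare post, 73 above gauge_mid (168 above the foot's underside, 22 below the post's top), clear of the dial; axes as gauge_mid. The gauge's centre of mass is near its foot, about 135 below this point
- gauge_tip (a point): the feeler tip under the dial, at x = 62, z = -17 of gauge_mid: when the gauge stands on the table it is 78 above the table, 6.5 above a seated spindle, and 62 to one side of the post's middle
- armature: bystander: motor armature lying on the table, 150 long, thin shaft of 8 diameter, dark core of 42 diameter and 50 long with copper windings; origin on its axis at the core's middle, 21 above the table, x along the shaft; not the spindle
- multimeter: bystander: red and black hand multimeter lying on its back, 160 (x) x 82 x 44 high; origin centre of underside
- shell: bystander: green half shell of a power tool, open side up, about 155 (x) x 70 with a 90 long handle towards +y, 32 high; origin under the barrel
- jar: bystander: glass jar with steel lid, 60 diameter, 85 high; origin centre of underside
- driver: bystander: screwdriver lying on the table, 190 long along x, about 30 thick
- tin: bystander: open tin of nuts, 72 diameter, 50 high; origin centre of underside
Things that resemble listed ones, but are neither listed nor needed, are in the scene too. Leave any purple look-alike of the part that bears gauge_mid alone.

How it is judged:
On the way, in this order (a step that is already met when the one before it is completed fails the run):
1. the spindle lies in the groove, plain end towards the stop, still at least 50 mm short of it (angle between the x axis of spindle_mid and the x axis of vblock, either way round below 0.04 rad and z of spindle_mid in the frame of vblock between 0.05 and 0.0565 m and y of spindle_mid in the frame of vblock between -0.004 and 0.004 m and x of spindle_end in the frame of vblock between -0.06 and 0.05 m and x of spindle_mid in the frame of vblock between 0 and 0.1 m), for 0.2 s.
2. the spindle is home: its plain end within 2.5 mm of the stop, seated in the groove (angle between the x axis of spindle_mid and the x axis of vblock, either way round below 0.03 rad and z of spindle_mid in the frame of vblock between 0.0505 and 0.0565 m and y of spindle_mid in the frame of vblock between -0.003 and 0.003 m and x of spindle_end in the frame of vblock below -0.1075 m), for 0.2 s.
3. the gauge stands upright with its tip above the spindle's body, the spindle still home (all of step 2 and angle between gauge_mid's own z axis and vertical below 0.04 rad and y of gauge_tip in the frame of vblock between -0.01 and 0.01 m and z of gauge_tip in the frame of vblock between 0.075 and 0.081 m and x of gauge_tip in the frame of vblock between -0.06 and -0.005 m), for 0.3 s.
At the end, for the whole second after the job is handed in: Spindle seated in the V-groove (3 mm, 0.03 rad), plain end within 2.5 mm of the stop. Gauge upright on the table (0.04 rad), its tip within 10 mm of the groove's middle line, at standing height (3 mm), 50 to 105 mm from the stop. Both let go, at rest; bystanders moved under 20 mm (all of step 3 and linear speed of each of spindle, gauge below 0.01 m/s and angular speed of each of spindle, gauge below 0.1 rad/s); the robot touches nothing.
It fails at once if the spindle is rammed against the stop (over 25 N) (contact force between spindle and end_stop above 25 N).
It fails at once if the gauge knocks the spindle (over 5 N) (contact force between gauge and spindle above 5 N).
It fails at once if a bystander is moved more than 20 mm (distance of any of armature, multimeter, shell, jar, driver, tin from where it was at the start of the episode above 0.02 m).
It also fails if it takes over 72 s, if anything falls off the work surface, if the arm or the gripper's body presses on something with over 40 N, if the wrist force passes 120 N, or if a joint passes its speed limit or range.

## Working session

There is one attempt and no reset: what is moved stays moved. The work goes in short steps, Python scripts to look and compute and a tool call to move; the robot and the scene stay as the last step left them, time stands still between calls to the robot, and variables do not carry over. Pictures are saved under pics/ and viewed, and the job is handed in when it is done.

Besides the shell and the picture viewer there is one more tool, called after "Request:" as a command line: name --argument value ..., lists and objects as JSON in quotes. arm_command: Moves the arm, as the interface text tells. Its arguments: {"type":"object","properties":{"commands":{"type":"array"},"newtons":{"type":"number"}},"required":["commands"]}

```bash
ls; mkdir -p pics
python3 - <<'E'
from bench import *
import cv2
s=read_state();print(s)
try: print(tips_ahead() if callable(tips_ahead) else tips_ahead)
except Exception as e: print(e)
for n in ["side","top","wrist"]:
    c=camera(n);cv2.imwrite(f"pics/{n}0.png",c["frame"][:,:,::-1]);print(n,{k:v for k,v in c.items() if k!="frame"})
E
```

```text
pics
{'time': 0.0, 'joint_positions': array([-1.30461548,  0.33288324, -0.06470124,  1.46093322,  0.02159395,
        1.34986871, -0.08845275]), 'joint_vel': array([-0.00098006, -0.00039158,  0.00061092,  0.00024677, -0.00077386,
        0.0007518 ,  0.0009013 ]), 'joint_torque': array([ 1.14723764e-03, -6.23262835e+01,  2.56051007e-02, -3.89884472e+01,
       -6.13094377e-02,  4.01148247e-02,  1.58159487e-04]), 'ee_pos': array([0.17788796, 0.59877122, 0.22975069]), 'eef_rot': array([ 8.01473032e-01,  5.98030510e-01, -5.42518663e-04,  4.40210960e-04]), 'ft_force': array([ 0.07967275,  0.91695852, -0.00582781]), 'torque': array([ 0.02031916, -0.02552171,  0.0324121 ]), 'width': 0.08698681810272883}
0.008
side {'vfov': 55.44344319983989, 'cx': 282.60288971870585, 'cy': 218.25104851451104, 'k1': -0.06592879954543582, 'R': array([[ 0.94539688, -0.3257805 ,  0.00958127],
       [-0.20869462, -0.62767719, -0.7499786 ],
       [ 0.25034235,  0.70702787, -0.6613927 ]]), 't': array([-0.48033151,  0.12797278,  1.09064987])}
top {'vfov': 44.79600451402672, 'cx': 281.5871329804785, 'cy': 207.99058055024267, 'k1': -0.09651056171466185, 'R': array([[ 0.00296574, -0.99999404,  0.00177006],
       [-0.99607119, -0.00311076, -0.08850147],
       [ 0.08850645, -0.00150063, -0.99607447]]), 't': array([-0.02545112,  0.49502534,  1.36246903])}
wrist {'vfov': 64.3605666308574, 'cx': 277.47078645304066, 'cy': 208.6491165926116, 'k1': -0.0615046689319875, 'R': array([[ 0.28419643,  0.95876546, -0.00109026],
       [ 0.92423795, -0.27365904,  0.26626103],
       [ 0.25498352, -0.0766781 , -0.96390034]]), 't': array([-0.62419685, -0.03214011,  0.39061917])}
```

View pics/top0.png

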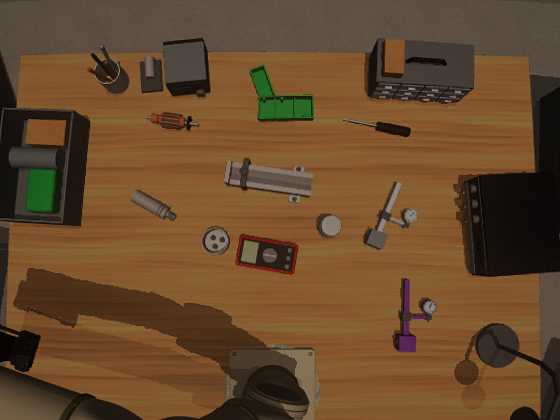

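View pics/side0.png

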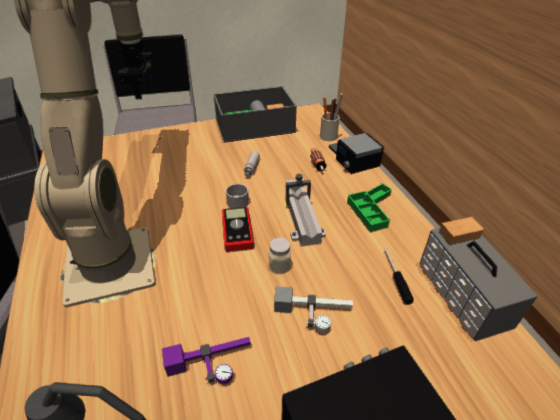

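View pics/wrist0.png

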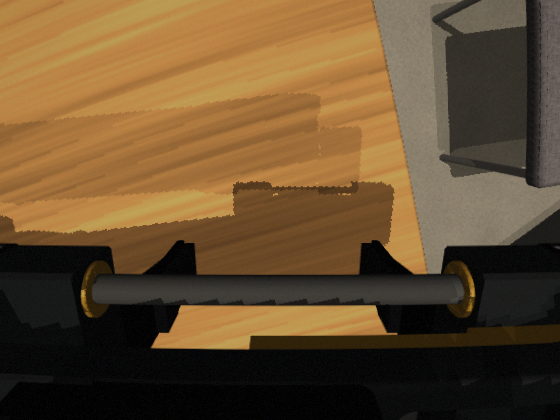

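The candidates, by top-view pixel:
- **Spindle:** the grey stepped cylinder at (153,205), nose at (172,215). Other grey cylinders are at (150,67) and in the box at (36,158). The armature is at (172,121).
- **Gauge:** silver at (390,215), which is the one I want. The purple look-alike at (410,315) is to be left alone.

Next I'll check crops of these.

```bash
cat > h.py <<'E'
import numpy as np,cv2
from bench import *
from scipy.spatial.transform import Rotation as Rn
def K(c):
    f=210/np.tan(np.radians(c["vfov"])/2); return np.array([[f,0,c["cx"]],[0,f,c["cy"]],[0,0,1]]),np.array([c["k1"],0,0,0.])
def rays(c,px):
    k,d=K(c); u=cv2.undistortPoints(np.array(px,float).reshape(-1,1,2),k,d)[:,0]
    v=np.c_[u,np.ones(len(u))]@c["R"]; return -c["R"].T@c["t"],v
def plane(c,px,z):
    o,v=rays(c,px); z=np.broadcast_to(z,len(v)); return o+v*((z-o[2])/v[:,2])[:,None]
def proj(c,X):
    k,d=K(c); r,_=cv2.Rodrigues(c["R"]); return cv2.projectPoints(np.array(X,float).reshape(-1,1,3),r,c["t"],k,d)[0][:,0]
def snap(n,name,crop=None,s=1):
    c=camera(n); f=c["frame"][:,:,::-1]
    if crop: x0,y0,x1,y1=crop; f=f[y0:y1,x0:x1]
    cv2.imwrite(f"pics/{name}.png",cv2.resize(f,None,fx=s,fy=s,interpolation=cv2.INTER_CUBIC)); return c
def tri(c1,p1,c2,p2):
    o1,v1=rays(c1,[p1]);o2,v2=rays(c2,[p2]);v1=v1[0];v2=v2[0]
    t=np.linalg.lstsq(np.c_[v1,-v2],o2-o1,rcond=None)[0];a=o1+v1*t[0];b=o2+v2*t[1]
    return (a+b)/2,np.linalg.norm(a-b)
E
python3 - <<'E'
import cv2
f=cv2.imread("pics/top0.png")
a=cv2.resize(f[150:210,215:325],None,fx=6,fy=6,interpolation=cv2.INTER_CUBIC)
cv2.imwrite("pics/cropv.png",a)
b=cv2.resize(f[170:260,350:430],None,fx=5,fy=5,interpolation=cv2.INTER_CUBIC)
d=cv2.resize(f[180:230,125:185],None,fx=5,fy=5,interpolation=cv2.INTER_CUBIC)
o=np=__import__('numpy').zeros((450,720,3),'uint8');o[:450,:400]=b;o[:250,410:710]=d
cv2.imwrite("pics/cropgs.png",o)
E
```

```text
(no output)
```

View pics/cropv.png

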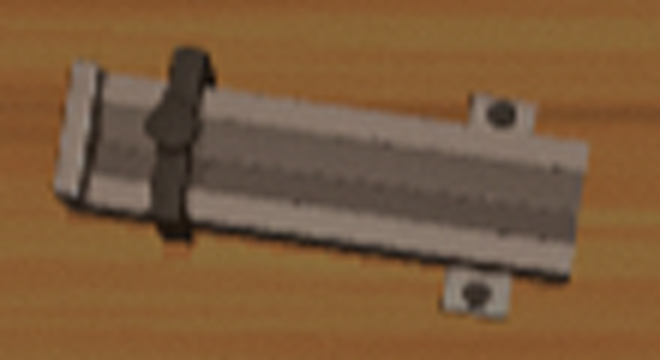

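View pics/cropgs.png

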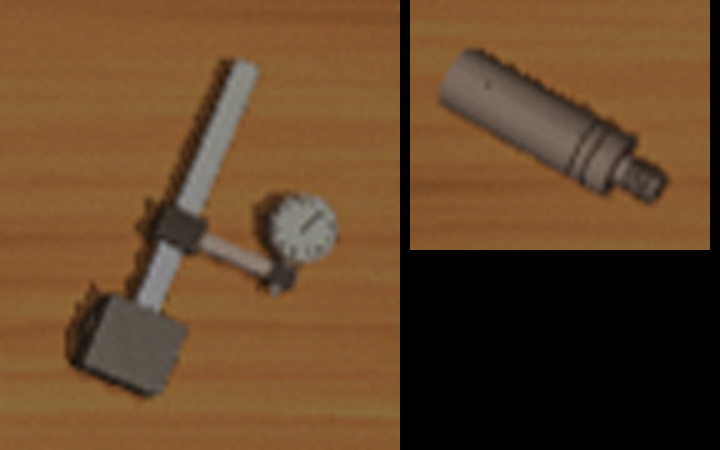

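Run:
```python
from h import *
c=camera("top")
print("cam",-c["R"].T@c["t"])
s=plane(c,[(134,195),(174.4,218)],.018);print("spindle",s,np.linalg.norm(s[1]-s[0]),np.degrees(np.arctan2(*(s[1]-s[0])[[1,0]])))
v=plane(c,[(313,173.7),(310.3,195.3)],.045);print("open",v,np.linalg.norm(v[0]-v[1]))
w=plane(c,[(215+100/6,150+65/6),(215+88/6,150+198/6)],.07);print("stop",w,np.linalg.norm(w[0]-w[1]))
o=(v.mean(0)+w.mean(0))/2;d=(v.mean(0)-w.mean(0));print(o,d,np.linalg.norm(d),np.degrees(np.arctan2(d[1],d[0])))
g=[(350+118/5,170+345/5),(350+243/5,170+62/5),(350+303/5,170+228/5)]
print("gauge",plane(c,g,[.043,.03,.03]))
```

```text
cam [ 0.37256867 -0.0218665   1.40097614]
spindle [[0.53008158 0.38238427 0.018     ]
 [0.46709695 0.26868459 0.018     ]] 0.1299795464891847 -118.98452837706498
open [[ 0.58592851 -0.10814021  0.045     ]
 [ 0.52742375 -0.10072383  0.045     ]] 0.05897296164717816
stop [[0.61579975 0.10870598 0.07      ]
 [0.55655574 0.11321949 0.07      ]] 0.05941569717338308
[0.57142694 0.00326536 0.0575    ] [-0.02950162 -0.21539476 -0.025     ] 0.2188384061194652 -97.79900927914709
gauge [[ 0.41083506 -0.26996145  0.043     ]
 [ 0.5655005  -0.34307187  0.03      ]
 [ 0.47473385 -0.37437409  0.03      ]]
```

Top view: the spindle measures 130.0 mm and the block 59 mm wide, both agreeing with the sizes given. Next I'll rotate the tool and hover over the spindle.

```bash
cat >> h.py <<'E'
def go(x,y,z,yaw):
    "print turn/shift in tool axes to get to tcp x,y,z with tool x at yaw deg, tool down"
    s=read_state(); R=Rn.from_quat(s["eef_rot"]); M=R.as_matrix()
    a=np.radians(yaw); G=np.array([[np.cos(a),np.sin(a),0],[np.sin(a),-np.cos(a),0],[0,0,-1]]).T
    G=np.c_[[np.cos(a),np.sin(a),0],[np.sin(a),-np.cos(a),0],[0,0,-1]]
    rv=Rn.from_matrix(M.T@G).as_rotvec()
    d=np.array([x,y,z])-s["ee_pos"]
    print("t",round(s["time"],2),"tcp",s["ee_pos"].round(4),"yaw",np.degrees(np.arctan2(M[1,0],M[0,0])).round(2),"tilt",np.degrees(np.arccos(-M[2,2])).round(2),"w",round(s["width"],4),"F",s["ft_force"].round(2))
    print("turn",rv.round(4),"then shift",(G.T@d).round(4))
E
python3 -c "
from h import *
go(.4985,.3255,.2,-29)"
```

```text
t 0.2 tcp [0.1779 0.5989 0.2301] yaw 73.46 tilt 0.05 w 0.087 F [ 0.03 -0.29  0.21]
turn [7.0000e-04 6.0000e-04 1.7882e+00] then shift [0.4129 0.0837 0.0301]
```

Request:
arm_command --commands '[[[0,0,0.179,0,0,0,100],[0,0,0.179,0,0,0,100],[0,0,0.179,0,0,0,100],[0,0,0.179,0,0,0,100],[0,0,0.179,0,0,0,100],[0,0,0.179,0,0,0,100],[0,0,0.179,0,0,0,100],[0,0,0.179,0,0,0,100],[0,0,0.179,0,0,0,100],[0,0,0.179,0,0,0,100],[0,0,0,0.05,0.01,0,100],[0,0,0,0.05,0.01,0,100],[0,0,0,0.05,0.01,0,100],[0,0,0,0.05,0.01,0,100],[0,0,0,0.05,0.01,0,100],[0,0,0,0.05,0.01,0,100],[0,0,0,0.05,0.01,0.01,100],[0,0,0,0.05,0.01,0.01,100],[0,0,0,0.012,0.004,0.01,100],[0,0,0,0,0,0,100]]]' --newtons 25

```text
time: 2.7
ee_pos: [0.4968, 0.3248, 0.1996]
eef_rot: [0.968, -0.252, -0.001, 0.001]
ft_force: [0.1, 1.5, 0.2]
width: 0.0875
```

```bash
python3 -c "
from h import *
go(.4985,.3255,.2,-29)
c=snap('wrist','w1')
k=plane(c,[(280,200)],.018);print(k,-c['R'].T@c['t'])
m=proj(c,[[.5301,.3824,.018],[.4671,.2687,.018]]);print(m)
"
```

```text
t 2.7 tcp [0.4968 0.3248 0.1996] yaw -29.18 tilt 0.1 w 0.0875 F [0.11 1.46 0.19]
turn [ 0.0016  0.0007 -0.0031] then shift [ 0.0011 -0.0015 -0.0004]
[[0.49293257 0.31382689 0.018     ]] [0.53182469 0.38836826 0.35407166]
[[279.19630381 122.73576377]
 [279.35979088 246.71602092]]
```

View pics/w1.png

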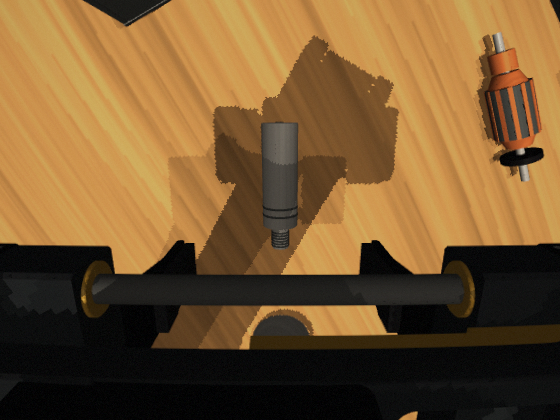

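Wrist view: the spindle lies along column 280, plain end at row 122 and nose tip at row 247. It is within about 1 px of the projection, so I'll go down to grasp near its centre of mass.

```bash
python3 -c "
from h import *
go(.503,.3334,.020,-29)
"
```

```text
t 2.75 tcp [0.4962 0.3262 0.2002] yaw -29.06 tilt 0.06 w 0.0869 F [-0.33 -0.21 -0.46]
turn [ 0.0005  0.001  -0.001 ] then shift [ 0.0025 -0.0096  0.1802]
```

Request:
arm_command --commands '[[[0,0,0,0.0025,-0.0095,0.03,100],[0,0,0,0,0,0.03,100],[0,0,0,0,0,0.03,100],[0,0,0,0,0,0.03,100],[0,0,0,0,0,0.025,100],[0,0,0,0,0,0.02,100],[0,0,0,0,0,0.01,100],[0,0,0,0,0,0.005,100],[0,0,0,0,0,0,100],[0,0,0,0,0,0,100]]]' --newtons 25

```text
time: 4.0
ee_pos: [0.5043, 0.3327, 0.0213]
eef_rot: [0.968, -0.251, 0.0, -0.001]
ft_force: [-0.3, -0.2, 0.1]
width: 0.087
```

```bash
python3 -c "
from h import *
go(.503,.3334,.020,-29)
c=snap('wrist','w2',(180,60,400,300),2.5)
"
```

```text
t 4.0 tcp [0.5043 0.3327 0.0213] yaw -29.11 tilt 0.07 w 0.087 F [-0.27 -0.2   0.11]
turn [-0.0012 -0.0003 -0.0019] then shift [-0.0015  0.0001  0.0013]
```

View pics/w2.png

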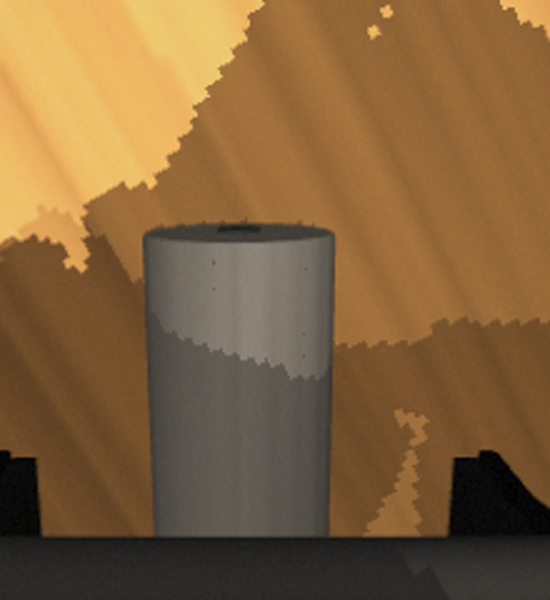

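The spindle lies between the jaws, centred to within about a millimetre (fingers at crop x 40 and 450, body 145 to 335). I'll close and lift.

Request:
arm_command --commands '[[[0,0,0,0,0,0.001,40],[0,0,0,0,0,0,30],[0,0,0,0,0,0,20],[0,0,0,0,0,0,20],[0,0,0,0,0,0,20],[0,0,0,0,0,0,20],[0,0,0,0,0,-0.005,20],[0,0,0,0,0,-0.015,20],[0,0,0,0,0,-0.03,20],[0,0,0,0,0,-0.03,20],[0,0,0,0,0,-0.03,20],[0,0,0,0,0,-0.03,20],[0,0,0,0,0,-0.02,20],[0,0,0,0,0,0,20]]]' --newtons 30

```text
time: 5.8
ee_pos: [0.5047, 0.3328, 0.1817]
eef_rot: [0.968, -0.251, 0.001, -0.001]
ft_force: [0.0, -1.1, -6.6]
width: 0.0353
```

```bash
python3 -c "
from h import *
go(.503,.3334,.020,-29)
c=snap('wrist','w3',(180,60,400,300),2.5)
"
```

```text
t 5.8 tcp [0.5047 0.3328 0.1817] yaw -29.12 tilt 0.2 w 0.0353 F [ 0.01 -1.09 -6.64]
turn [-0.0033 -0.001  -0.0021] then shift [-0.0018  0.0003  0.1617]
```

View pics/w3.png

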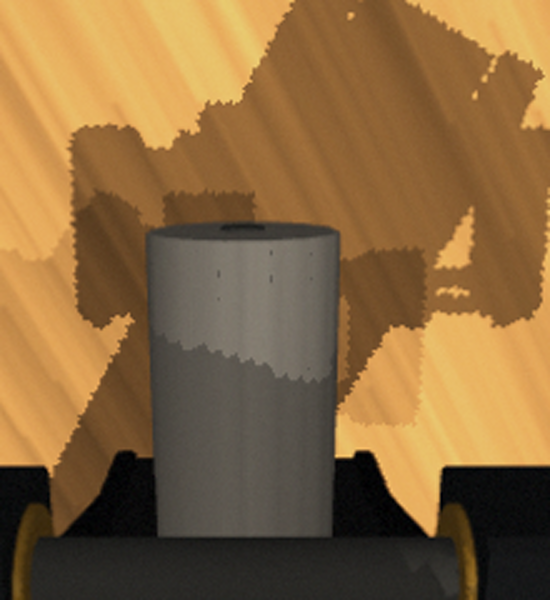

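Held and level (width 35.3 mm; plain end seen square in the crop at y≈225). Now I'll hover over the load point with the yaw at about -7.8° and measure the V-block from the wrist camera.

```bash
python3 -c "
from h import *
go(.568,-.018,.20,-7.8)
"
```

```text
t 5.85 tcp [0.504  0.3324 0.1801] yaw -29.11 tilt 0.07 w 0.0351 F [ 0.    0.76 -6.01]
turn [-0.0011 -0.0004 -0.372 ] then shift [ 0.1109  0.3385 -0.0199]
```

Request:
arm_command --commands '[[[0,0,-0.124,0,0,-0.01,20],[0,0,-0.124,0,0,-0.01,20],[0,0,-0.124,0,0,0,20],[0,0,0,0.011,0.034,0,20],[0,0,0,0.011,0.034,0,20],[0,0,0,0.011,0.034,0,20],[0,0,0,0.011,0.034,0,20],[0,0,0,0.011,0.034,0,20],[0,0,0,0.011,0.034,0,20],[0,0,0,0.011,0.034,0,20],[0,0,0,0.011,0.034,0,20],[0,0,0,0.011,0.034,0,20],[0,0,0,0.011,0.033,0,20],[0,0,0,0,0,0,20],[0,0,0,0,0,0,20]]]'

```text
time: 7.72
ee_pos: [0.5664, -0.0179, 0.1986]
eef_rot: [0.998, -0.068, -0.001, -0.0]
ft_force: [-0.8, 1.2, -5.5]
width: 0.0351
```

```bash
python3 -c "
from h import *
go(.568,-.018,.20,-7.8)
c=snap('wrist','w4',None,1.4)
d=snap('top','t4',(205,140,335,215),6)
import pickle;pickle.dump((c,d),open('p4.pkl','wb'))
"
```

```text
t 7.72 tcp [ 0.5664 -0.0179  0.1986] yaw -7.79 tilt 0.09 w 0.0351 F [-0.84  1.2  -5.5 ]
turn [-0.      0.0016  0.0002] then shift [ 0.0016 -0.0001 -0.0014]
```

View pics/w4.png

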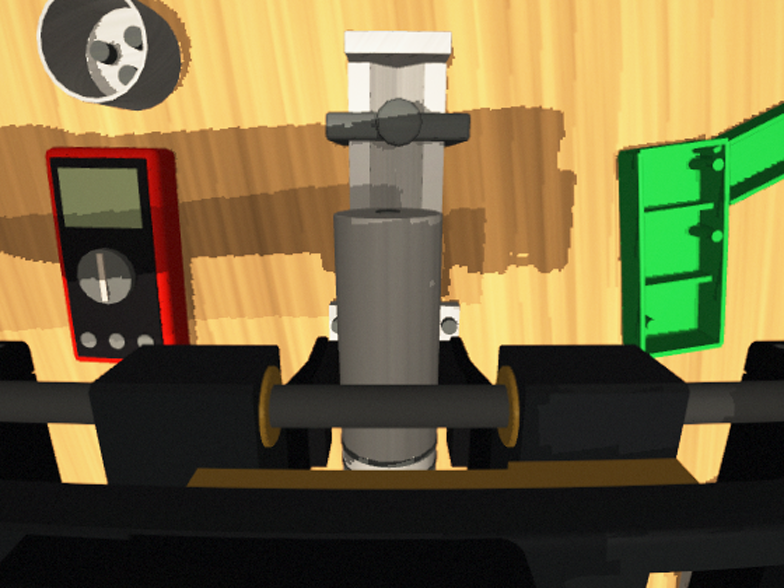

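View pics/t4.png

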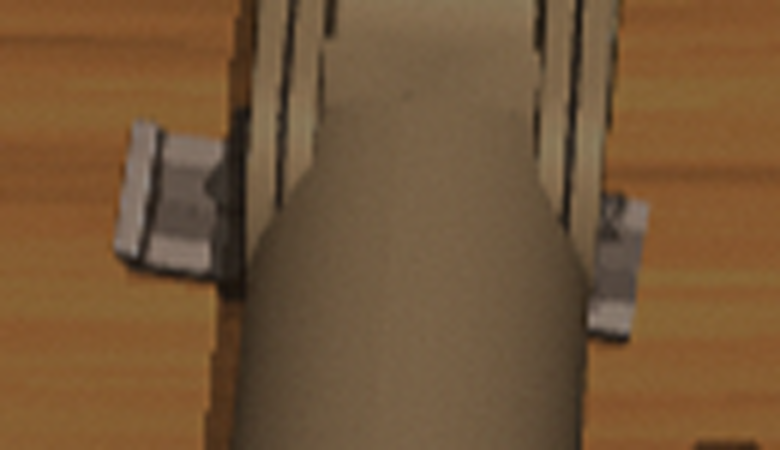

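```bash
python3 -c "
import cv2
f=cv2.imread('pics/w4.png');cv2.imwrite('pics/w4c.png',cv2.resize(f[20:230,320:480],None,fx=2.85,fy=2.85,interpolation=cv2.INTER_CUBIC))
"
```

```text
(no output)
```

View pics/w4c.png

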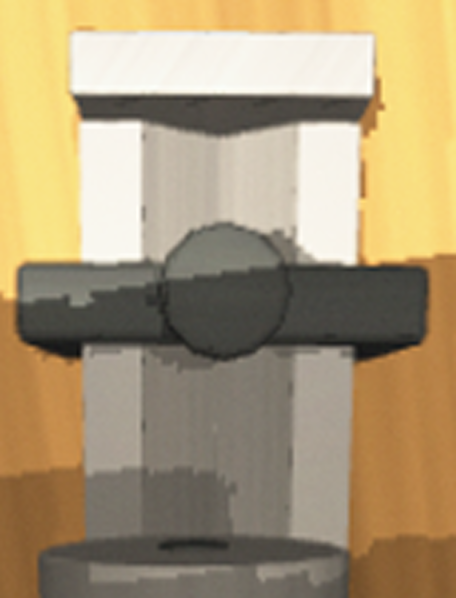

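```bash
python3 -c "
from h import *
import pickle
c,d=pickle.load(open('p4.pkl','rb'))
def u(p): p=np.array(p,float); q=np.c_[320+p[:,0]/2.85,20+p[:,1]/2.85]/1.4; return q
b=plane(c,u([(80,125),(359,125),(86,530),(349,530)]),.045);print(b,np.linalg.norm(b[0]-b[1]),np.linalg.norm(b[2]-b[3]))
g=plane(c,u([(142,125),(299,125),(142,530),(290,530)]),.045);print(np.linalg.norm(g[0]-g[1]))
s=plane(c,u([(72,95),(373,95)]),.07);print(s,np.linalg.norm(s[0]-s[1]))
a=(b[0]+b[1])/2;e=(b[2]+b[3])/2
print('mid',a,e,(g[0]+g[1])/2,(g[2]+g[3])/2,np.degrees(np.arctan2(*(e-a)[[1,0]])))
n=s[1]-s[0];print('stop',s.mean(0),np.degrees(np.arctan2(n[1],n[0])))
l=b[2]-b[0];r=b[3]-b[1];print(np.degrees(np.arctan2(l[1],l[0])),np.degrees(np.arctan2(r[1],r[0])))
"
```

```text
[[0.55884185 0.11661299 0.045     ]
 [0.61814953 0.10858231 0.045     ]
 [0.54688778 0.03101443 0.045     ]
 [0.60656951 0.02291961 0.045     ]] 0.059848920176539734 0.06022818240047617
0.03366371479626423
[[0.55950347 0.11724388 0.07      ]
 [0.61805616 0.10932495 0.07      ]] 0.05908576123760594
mid [0.58849569 0.11259765 0.045     ] [0.57672864 0.02696702 0.045     ] [0.58869624 0.11250633 0.045     ] [0.57638258 0.02699072 0.045     ] -97.82437146862273
stop [0.58877982 0.11328442 0.07      ] -7.7022030198248
-97.95009007676654 -97.69867121760593
```

```bash
python3 -c "
from h import *
import pickle
c,d=pickle.load(open('p4.pkl','rb'))
def u(p): p=np.array(p,float); q=np.c_[320+p[:,0]/2.85,20+p[:,1]/2.85]/1.4; return q
print(plane(c,u([(40,560),(349,560),(194.5,545)]),.1966))
k=np.array([(333.5,218),(442,218),(343,450),(436,450)])/1.4;p=plane(c,k,.1966);print(p,(p[0]+p[1])/2,(p[2]+p[3])/2)
s=read_state();print(s['ee_pos']+[-.056*-.1357*1,.056*.99,0])
"
```

```text
[[0.55522833 0.03966328 0.1966    ]
 [0.59104962 0.03479187 0.1966    ]
 [0.57337517 0.03893259 0.1966    ]]
[[ 0.55496912  0.03919269  0.1966    ]
 [ 0.59084509  0.0343133   0.1966    ]
 [ 0.54372205 -0.04908818  0.1966    ]
 [ 0.57934981 -0.05390106  0.1966    ]] [0.5729071 0.036753  0.1966   ] [ 0.56153593 -0.05149462  0.1966    ]
[0.57416226 0.03829005 0.19889393]
```

Request:
arm_command --commands '[[[0,0,0.006,0.005,0,0.02,20],[0,0,0,0,0,0.03,20],[0,0,0,0,0,0.03,20],[0,0,0,0,0,0.02,20],[0,0,0,0,0,0.015,20],[0,0,0,0,0,0.01,20],[0,0,0,0,0,0.008,20],[0,0,0,0,0,0.003,20],[0,0,0,0,0,0,20],[0,0,0,0,0,0,20]]]'

```text
time: 9.07
ee_pos: [0.5723, -0.019, 0.064]
eef_rot: [0.997, -0.071, 0.0, -0.0]
ft_force: [0.4, 0.1, -5.3]
width: 0.0353
```

```bash
python3 -c "
from h import *
go(.571,-.018,.0555,-7.8)
c=snap('wrist','w5',(200,0,360,250),3.2)
d=snap('side','s5',(260,150,360,260),5)
import pickle;pickle.dump((c,d),open('p5.pkl','wb'))
"
```

```text
t 9.07 tcp [ 0.5723 -0.019   0.064 ] yaw -8.14 tilt 0.06 w 0.0353 F [ 0.38  0.09 -5.33]
turn [-0.0004 -0.0009 -0.0059] then shift [-0.0014 -0.0008  0.0085]
```

View pics/w5.png

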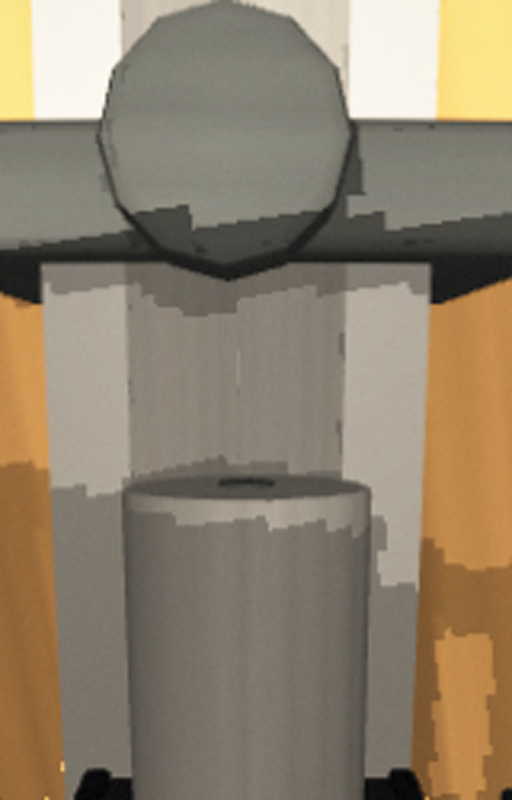

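View pics/s5.png

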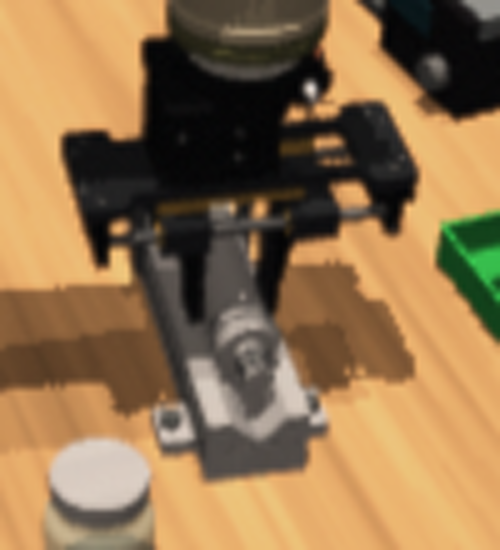

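```bash
python3 -c "
from h import *
import pickle
c,d=pickle.load(open('p5.pkl','rb'))
def u(p): return np.array(p,float)/3.2+[200,0]
B=plane(c,u([(41,270),(431,270),(68,795),(411,795)]),.045)
S=plane(c,u([(124,520),(370,520),(132,780),(363,780)]),.0618)
G=plane(c,u([(128,300),(347,300),(131,460),(342,460)]),.045)
a=np.radians(-97.8);ex=np.array([np.cos(a),np.sin(a),0]);ey=np.array([-ex[1],ex[0],0])
o=np.array([.5887,.113,0])+.11*ex
for P in (B,S,G):
  for i in (0,2): m=(P[i]+P[i+1])/2-o; print(np.linalg.norm(P[i]-P[i+1]).round(4),(m@ex).round(4),(m@ey).round(4))
"
```

```text
0.0602 -0.0654 -0.0004
0.06 0.0214 -0.0005
0.0362 -0.0288 0.0011
0.0363 0.012 0.001
0.034 -0.0608 -0.0002
0.0339 -0.0362 -0.0005
```

Spindle body is +1.5 mm off the groove's middle line; I'll correct that and lower it in.

Request:
arm_command --commands '[[[0,0,-0.004,-0.0015,0,0.003,20],[0,0,0,0,0,0.003,20],[0,0,0,0,0,0.002,20],[0,0,0,0,0,0,20],[0,0,0,0,0,0,20]]]'

```text
time: 9.8
ee_pos: [0.5704, -0.0188, 0.0555]
eef_rot: [0.998, -0.069, -0.0, -0.0]
ft_force: [-0.3, 0.2, -5.2]
width: 0.0354
```

```bash
python3 -c "
from h import *
go(.571,-.018,.0555,-7.8)
"
```

```text
t 9.8 tcp [ 0.5704 -0.0188  0.0555] yaw -7.91 tilt 0.01 w 0.0354 F [-0.33  0.2  -5.2 ]
turn [-0.      0.0001 -0.0018] then shift [ 0.0005 -0.0009 -0.    ]
```

Request:
arm_command --commands '[[[0,0,0,0,0,0.001,20],[0,0,0,0,0,0,20],[0,0,0,0,0,0,24],[0,0,0,0,0,0,42],[0,0,0,0,0,0,50],[0,0,0,0,0,0,60],[0,0,0,0,0,0,70],[0,0,0,0,0,0,80],[0,0,0,0,0,0,80]]]'

```text
time: 10.92
ee_pos: [0.5704, -0.0189, 0.0545]
eef_rot: [0.998, -0.069, 0.0, -0.0]
ft_force: [-0.1, -0.3, 1.4]
width: 0.0677
```

```bash
python3 -c "
from h import *
go(.571,-.018,.0555,-7.8)
c=snap('wrist','w6',(200,0,360,250),3.2)
import pickle;pickle.dump(c,open('p6.pkl','wb'))
"
```

```text
t 10.93 tcp [ 0.5704 -0.0189  0.0545] yaw -7.91 tilt 0.0 w 0.0677 F [-0.05 -0.29  1.39]
turn [-0.     -0.     -0.0019] then shift [ 0.0005 -0.0009 -0.001 ]
```

View pics/w6.png

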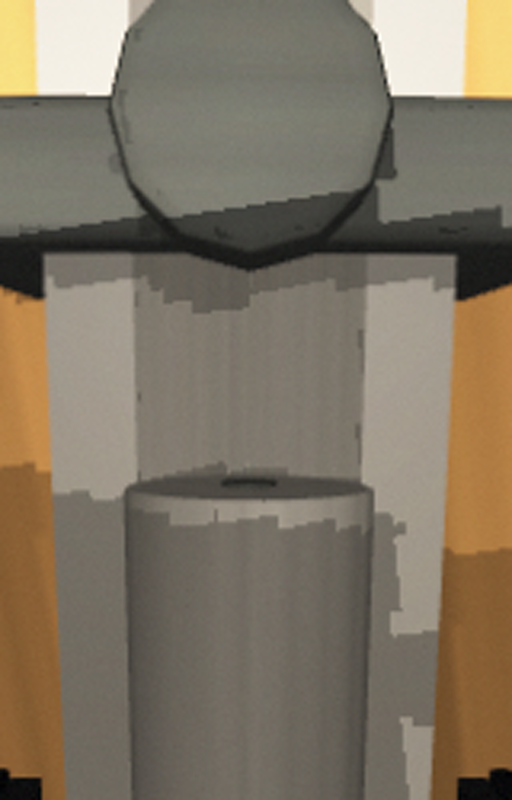

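The spindle is seated and centred: body 126 to 373 and groove 138 to 361, both with middle about 249.5. Next I'll raise the hand, go behind the nose with the fingers shut, and push.

Request:
arm_command --commands '[[[0,0,0,0,0,-0.02,80],[0,0,0,0,0,-0.03,80],[0,0,0,0,0.03,0,60],[0,0,0,0,0.04,0,30],[0,0,0,0,0.04,0,0],[0,0,0,0,0,0,0],[0,0,0,0,0,0.02,0],[0,0,0,0,0,0.02,0],[0,0,0,0,0,0.01,0],[0,0,0,0,0,0,0],[0,0,0,0,0,0,0]]]' --newtons 30

```text
time: 12.35
ee_pos: [0.5558, -0.1277, 0.0552]
eef_rot: [0.998, -0.069, 0.0, -0.0]
ft_force: [-1.4, 0.8, 0.1]
width: 0.0003
```

```bash
python3 -c "
from h import *
a=np.radians(-97.8);ex=np.array([np.cos(a),np.sin(a),0]);ey=np.array([-ex[1],ex[0],0])
o=np.array([.5887,.113,0])+.11*ex
go(.571,-.018,.0545,-7.8)
m=read_state()['ee_pos']-o;print(m@ex,m@ey)
c=snap('wrist','w7');c=snap('side','s7',(240,150,380,270),5)
"
```

```text
t 12.35 tcp [ 0.5558 -0.1277  0.0552] yaw -7.9 tilt 0.05 w 0.0003 F [-1.36  0.8   0.09]
turn [-0.0002 -0.0009 -0.0017] then shift [ 0.0002 -0.1108  0.0007]
0.13295108257355262 3.78047763715076e-05
```

View pics/w7.png

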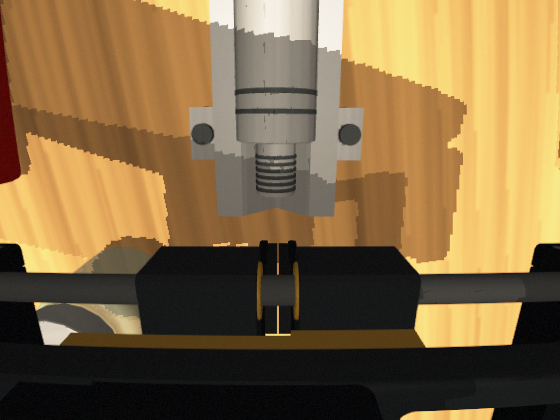

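View pics/s7.png

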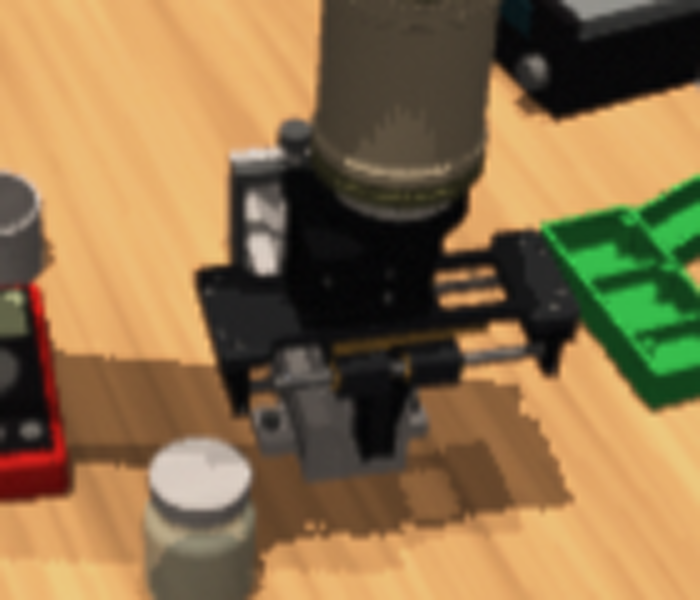

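Request:
arm_command --commands '[[[0,0,0,0,-0.012,0,0],[0,0,0,0,-0.012,0,0],[0,0,0,0,-0.003,0,0],[0,0,0,0,-0.003,0,0],[0,0,0,0,-0.004,0,0],[0,0,0,0,-0.005,0,0],[0,0,0,0,-0.006,0,0],[0,0,0,0,-0.007,0,0],[0,0,0,0,-0.008,0,0],[0,0,0,0,-0.008,0,0],[0,0,0,0,-0.008,0,0],[0,0,0,0,-0.004,0,0],[0,0,0,0,0,0,0]]]'

```text
time: 14.08
ee_pos: [0.5664, -0.0491, 0.0547]
eef_rot: [0.998, -0.069, 0.0, 0.0]
ft_force: [-0.8, -3.9, -0.1]
width: 0.0004
```

```bash
cat >> h.py <<'E'
a_=np.radians(-97.8);ex=np.array([np.cos(a_),np.sin(a_),0]);ey=np.array([-ex[1],ex[0],0])
o_=np.array([.5887,.113,0])+.11*ex
def vb():
    s=read_state();m=s["ee_pos"]-o_;print("vb x,y,z",(m@ex).round(4),(m@ey).round(4),m[2].round(4),"Fx,Fy,Fz",(s["ft_force"]@ex).round(2),(s["ft_force"]@ey).round(2),s["ft_force"][2].round(2))
E
python3 -c "
from h import *
go(.571,-.018,.0545,-7.8);vb()
c=snap('wrist','w8')
"
```

```text
t 14.07 tcp [ 0.5664 -0.0491  0.0547] yaw -7.93 tilt 0.05 w 0.0004 F [-0.79 -3.9  -0.08]
turn [ 0.0007 -0.0006 -0.0023] then shift [ 0.0003 -0.0314  0.0002]
vb x,y,z 0.0536 -0.0 0.0547 Fx,Fy,Fz 3.98 -0.26 -0.08
```

View pics/w8.png

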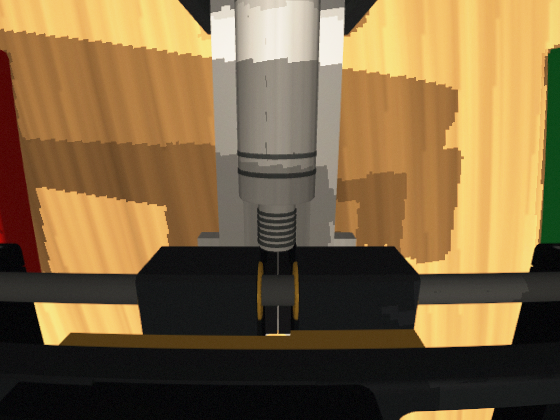

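Request:
arm_command --commands '[[[0,0,0,0,-0.004,0,0],[0,0,0,0,-0.004,0,0],[0,0,0,0,-0.004,0,0],[0,0,0,0,-0.002,0,0],[0,0,0,0,-0.002,0,0],[0,0,0,0,0,0,0]]]'

```text
time: 14.88
ee_pos: [0.5686, -0.0335, 0.0546]
eef_rot: [0.998, -0.069, 0.0, 0.0]
ft_force: [0.5, -5.4, 0.1]
width: 0.0004
```

```bash
python3 -c "
from h import *
vb()
c=snap('wrist','w9')
for z,r in ((.0625,[(277,247)]),(.0715,[(277,203)])):
  p=plane(c,r,z)-o_;print(p@ex)
"
```

```text
vb x,y,z 0.0379 0.0 0.0546 Fx,Fy,Fz 5.33 1.22 0.11
[0.02456386]
[0.00081425]
```

View pics/w9.png

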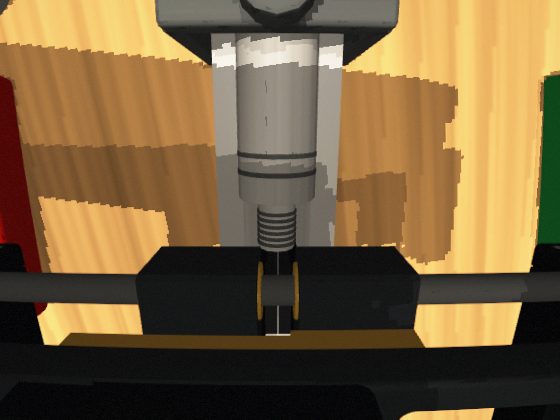

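Request:
arm_command --commands '[[[0,0,0,0,-0.001,0,0],[0,0,0,0,-0.001,0,0],[0,0,0,0,-0.001,0,0],[0,0,0,0,-0.001,0,0]]]'

```text
time: 15.42
ee_pos: [0.5692, -0.0299, 0.0547]
eef_rot: [0.998, -0.069, 0.0, 0.001]
ft_force: [1.0, -6.1, 0.5]
width: 0.0003
```

Request:
arm_command --commands '[[[0,0,0,0,-0.001,0,0],[0,0,0,0,-0.001,0,0]]]'

```text
time: 15.68
ee_pos: [0.5694, -0.028, 0.0547]
eef_rot: [0.998, -0.069, 0.0, 0.001]
ft_force: [0.8, -6.7, 1.1]
width: 0.0005
```

Request:
arm_command --commands '[[[0,0,0,0,-0.001,0,0]]]'

```text
time: 15.8
ee_pos: [0.5696, -0.027, 0.0547]
eef_rot: [0.998, -0.07, 0.0, 0.001]
ft_force: [1.4, -5.2, 0.5]
width: 0.0005
```

Request:
arm_command --commands '[[[0,0,0,0,-0.001,0,0]]]'

```text
time: 15.92
ee_pos: [0.5697, -0.0261, 0.0547]
eef_rot: [0.998, -0.069, 0.0, 0.001]
ft_force: [0.6, -10.1, 1.1]
width: 0.0009
```

```bash
python3 -c "
from h import *
vb();print(read_state()['ee_pos'])
"
```

```text
vb x,y,z 0.0304 0.0001 0.0547 Fx,Fy,Fz 9.9 1.96 1.14
[ 0.56973498 -0.02608765  0.05469261]
```

Request:
arm_command --commands '[[[0,0,0,0,-0.0003,0,0],[0,0,0,0,0,0,0]]]'

```text
time: 16.18
ee_pos: [0.5697, -0.0261, 0.0547]
eef_rot: [0.998, -0.07, 0.0, 0.001]
ft_force: [0.4, -8.0, 1.0]
width: 0.0002
```

```bash
python3 -c "
from h import *
vb();print(read_state()['ee_pos'])
"
```

```text
vb x,y,z 0.0304 0.0 0.0547 Fx,Fy,Fz 7.89 1.5 1.0
[ 0.56968533 -0.02611431  0.05466405]
```

Request:
arm_command --commands '[[[0,0,0,0,-0.0004,0,0],[0,0,0,0,0,0,0]]]'

```text
time: 16.42
ee_pos: [0.5697, -0.0261, 0.0547]
eef_rot: [0.998, -0.07, 0.0, 0.001]
ft_force: [1.0, -8.1, 0.7]
width: 0.0005
```

```bash
python3 -c "
from h import *
vb();print(read_state()['ee_pos'])
c=snap('side','s10',(250,150,350,260),6)
"
```

```text
vb x,y,z 0.0304 0.0001 0.0547 Fx,Fy,Fz 7.87 2.13 0.73
[ 0.56969289 -0.02614009  0.05466824]
```

View pics/s10.png

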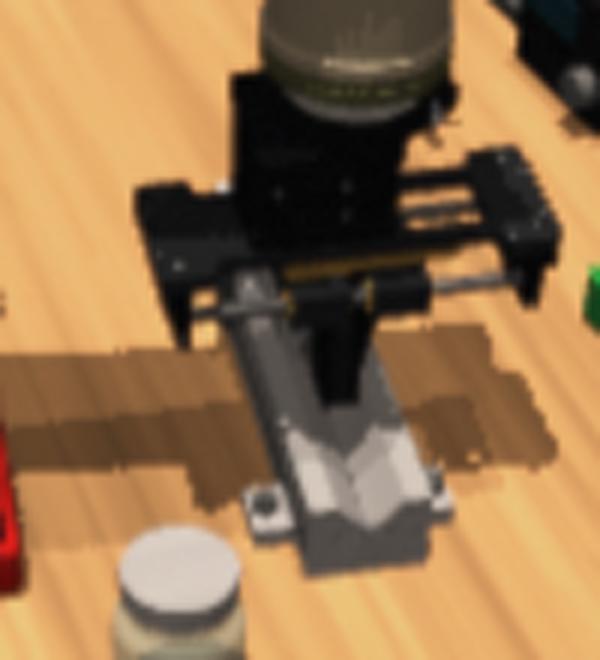

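Request:
arm_command --commands '[[[0,0,0,0,-0.0008,0,0],[0,0,0,0,0,0,0]]]'

```text
time: 16.73
ee_pos: [0.5697, -0.0261, 0.0546]
eef_rot: [0.998, -0.07, 0.0, 0.001]
ft_force: [0.7, -11.0, 1.7]
width: 0.0004
```

```bash
python3 -c "
from h import *
vb();print(read_state()['ee_pos'])
c=snap('side','s10',(250,150,350,260),6)
"
```

```text
vb x,y,z 0.0304 0.0 0.0546 Fx,Fy,Fz 10.8 2.16 1.74
[ 0.56966556 -0.02610877  0.05464574]
```

Blocked: the extra 1.5 mm commanded gave no motion and the force rose to 11 N, so it is at the stop. I'll back off along the groove, rise and check.

Request:
arm_command --commands '[[[0,0,0,0,0.005,0,0],[0,0,0,0,0.02,0,0],[0,0,0,0,0.01,-0.02,0],[0,0,0,0,0,-0.05,40],[0,0,0,0,0,-0.05,80],[0,0,0,0,0,-0.05,100],[0,0,0,0,0,-0.03,100],[0,0,0,0,0,0,100],[0,0,0,0,0,0,100]]]'

```text
time: 17.9
ee_pos: [0.5646, -0.0583, 0.2546]
eef_rot: [0.998, -0.069, -0.0, -0.0]
ft_force: [-0.1, 1.0, -0.4]
width: 0.0525
```

```bash
python3 -c "
from h import *
vb()
c=snap('wrist','w11',(195,0,365,240),3.3)
import pickle;pickle.dump(c,open('p11.pkl','wb'))
"
```

```text
vb x,y,z 0.063 -0.0007 0.2546 Fx,Fy,Fz -0.94 -0.18 -0.39
```

View pics/w11.png

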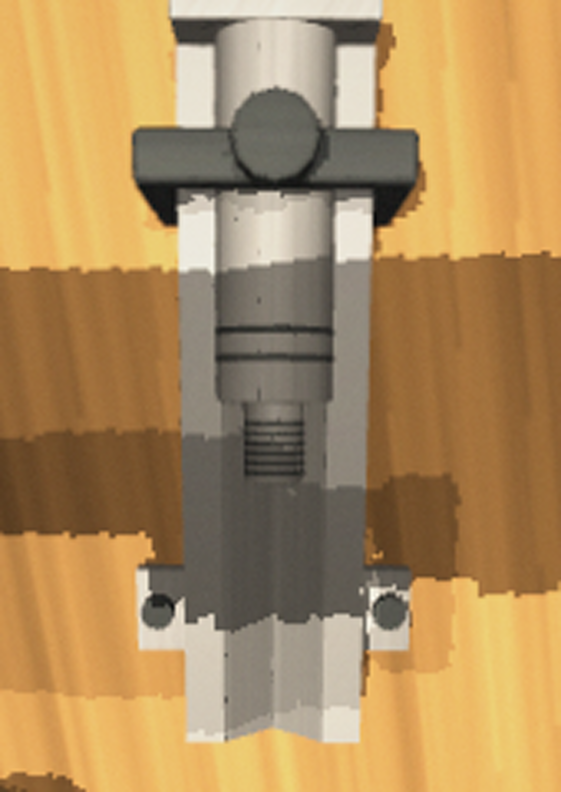

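```bash
python3 -c "
from h import *
import pickle
c=pickle.load(open('p11.pkl','rb'))
def u(p): return np.array(p,float)/3.3+[195,0]
e=plane(c,u([(186,741),(360,741)]),.045);print(np.linalg.norm(e[0]-e[1]),[( (q-o_)@ex,(q-o_)@ey) for q in e])
t=plane(c,u([(275,478)]),.0535);print((t-o_)@ex,(t-o_)@ey)
sh=plane(c,u([(217,400),(332,400)]),.0535);print((sh-o_)@ex,(sh-o_)@ey)
st=plane(c,u([(176,42),(380,42),(275,18)]),.070);print((st-o_)@ex,(st-o_)@ey)
# gauge from top
"
python3 - <<'E'
from h import *
c=snap('top','t11',(340,160,440,260),6)
import pickle;pickle.dump(c,open('t11.pkl','wb'))
E
```

```text
0.06051995999658662 [(np.float64(0.10974201690427497), np.float64(-0.03136034134753889)), (np.float64(0.10984411654136877), np.float64(0.029159532525863643))]
[0.01886394] [-0.00032706]
[-0.00542299 -0.00536276] [-0.01849952  0.01758662]
[-0.10418759 -0.10410725 -0.11030955] [-0.02798957  0.02923565 -0.00021241]
```

View pics/t11.png

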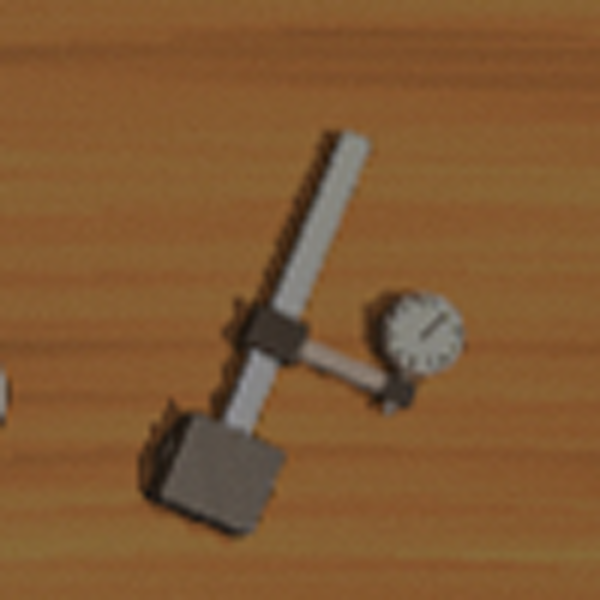

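```bash
python3 -c "
from h import *
import pickle
c=pickle.load(open('t11.pkl','rb'))
def u(p): return np.array(p,float)/6+[340,160]
f=plane(c,u([(200,413),(285,455),(242,535),(162,490)]),.046);print('foot',f.mean(0),[np.linalg.norm(f[i]-f[i-1]).round(4) for i in range(4)])
p=plane(c,u([(345,130),(372,147),(272,302),(302,318)]),.030);a=(p[0]+p[1])/2;b=(p[2]+p[3])/2
print('post',a,b,np.linalg.norm(p[0]-p[1]),np.linalg.norm(p[2]-p[3]));d=(a-f.mean(0))[:2];print(np.degrees(np.arctan2((a-b)[1],(a-b)[0])),np.degrees(np.arctan2(d[1],d[0])),np.hypot(*d))
D=plane(c,u([(424,333)]),.032);print('dial',D)
z=d/np.hypot(*d);print('grip',a[:2]-.022*z)
x=np.array([z[1],-z[0]]);print('dial rel', (D[0][:2]-a[:2])@x,(D[0][:2]-a[:2])@z)
"
```

```text
foot [ 0.4111096  -0.27867808  0.046     ] [np.float64(0.0384), np.float64(0.0422), np.float64(0.0406), np.float64(0.0407)]
post [ 0.56363669 -0.34620817  0.03      ] [ 0.48527846 -0.31209368  0.03      ] 0.01449733988351207 0.01537011055022507
-23.52665909162991 -23.8809642156443 0.16680775008194457
dial [[ 0.47485718 -0.37404816  0.032     ]]
grip [ 0.54352014 -0.33730173]
dial rel 0.06139787530441082 -0.06990828029366215
```

Spindle home: shoulder at -5.4 mm, nose tip at +19, touching the stop. The silver gauge in the top view has its foot at crop (222,473), post end (358,139) and dial (424,333), and its measured sizes agree with the description. I'll move above gauge_grip.

```bash
python3 -c "
from h import *
go(.5435,-.3373,.16,-113.7)
"
```

```text
t 18.0 tcp [ 0.5644 -0.0581  0.2538] yaw -7.92 tilt 0.08 w 0.0605 F [ 0.2  -0.46 -0.48]
turn [1.4000e-03 8.0000e-04 1.8462e+00] then shift [ 0.2641 -0.0931  0.0938]
```

Request:
arm_command --commands '[[[0,0,0.168,0,0,0,100],[0,0,0.168,0,0,0,100],[0,0,0.168,0,0,0,100],[0,0,0.168,0,0,0,100],[0,0,0.168,0,0,0,100],[0,0,0.168,0,0,0,100],[0,0,0.168,0,0,0,100],[0,0,0.168,0,0,0,100],[0,0,0.168,0,0,0,100],[0,0,0.168,0,0,0,100],[0,0,0.166,0,0,0,100],[0,0,0,0.04,-0.014,0.01,100],[0,0,0,0.045,-0.016,0.015,100],[0,0,0,0.045,-0.016,0.015,100],[0,0,0,0.045,-0.016,0.02,100],[0,0,0,0.045,-0.016,0.02,100],[0,0,0,0.044,-0.015,0.014,100],[0,0,0,0,0,0,100],[0,0,0,0,0,0,100]]]'

```text
time: 20.38
ee_pos: [0.544, -0.3366, 0.1598]
eef_rot: [-0.547, 0.837, 0.001, -0.0]
ft_force: [0.6, 0.7, -0.4]
width: 0.0871
```

```bash
python3 -c "
from h import *
go(.5435,-.3373,.16,-113.7)
c=snap('wrist','w12',None,1.4)
import pickle;pickle.dump(c,open('p12.pkl','wb'))
"
```

```text
t 20.38 tcp [ 0.544  -0.3366  0.1598] yaw -113.69 tilt 0.08 w 0.0871 F [ 0.56  0.71 -0.44]
turn [0.0014 0.0003 0.0003] then shift [ 0.0008  0.0001 -0.0002]
```

View pics/w12.png

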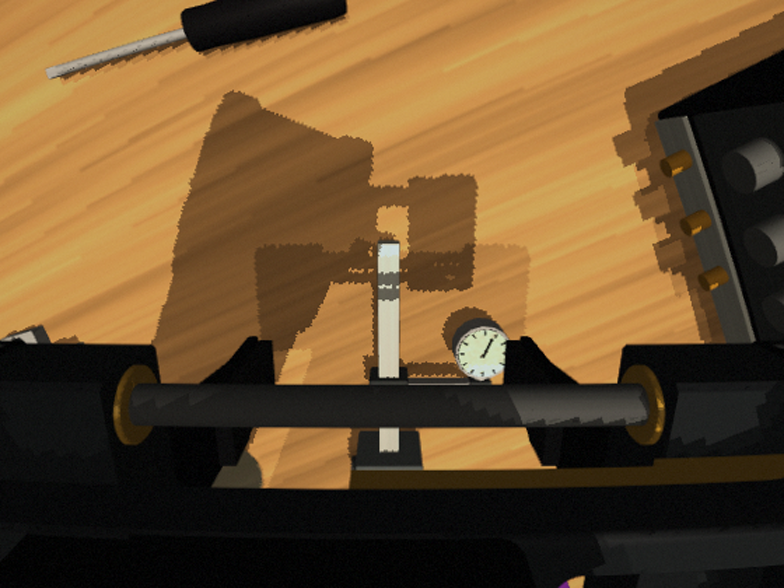

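```bash
python3 -c "
from h import *
import pickle
c=pickle.load(open('p12.pkl','rb'))
p=plane(c,np.array([(378.5,243),(399.5,243),(378.5,365),(399.5,365)])/1.4,.030);print(p,np.linalg.norm(p[0]-p[1]))
a=(p[0]+p[1])/2;b=(p[2]+p[3])/2;d=a-b;print(a,np.degrees(np.arctan2(d[1],d[0])),a-.022*d/np.linalg.norm(d))
"
```

```text
[[ 0.56891592 -0.34125202  0.03      ]
 [ 0.5637445  -0.35306352  0.03      ]
 [ 0.49461961 -0.30820252  0.03      ]
 [ 0.48905196 -0.32092179  0.03      ]] 0.01289400397845639
[ 0.56633021 -0.34715777  0.03      ] -23.632156068069527 [ 0.54617518 -0.33833878  0.03      ]
```

Request:
arm_command --commands '[[[0,0,0,0.0007,-0.0019,0.03,80],[0,0,0,0,0,0.03,70],[0,0,0,0,0,0.03,60],[0,0,0,0,0,0.025,60],[0,0,0,0,0,0.015,60],[0,0,0,0,0,0.01,60],[0,0,0,0,0,0.006,60],[0,0,0,0,0,0,60],[0,0,0,0,0,0,30],[0,0,0,0,0,0,10],[0,0,0,0,0,0,5],[0,0,0,0,0,0,5],[0,0,0,0,0,0,5],[0,0,0,0,0,0,5],[0,0,0,0,0,0,5]]]' --newtons 10

```text
time: 22.3
ee_pos: [0.5457, -0.3384, 0.0145]
eef_rot: [-0.547, 0.837, 0.0, 0.0]
ft_force: [0.5, 0.5, 0.3]
width: 0.0142
```

```bash
python3 -c "
from h import *
go(.5455,-.338,.014,-113.65)
c=snap('wrist','w13',None,1.4)
"
```

```text
t 22.3 tcp [ 0.5457 -0.3384  0.0145] yaw -113.68 tilt 0.01 w 0.0142 F [0.5  0.54 0.27]
turn [-0.0001  0.0002 -0.0004] then shift [-0.0003  0.0003  0.0005]
```

View pics/w13.png

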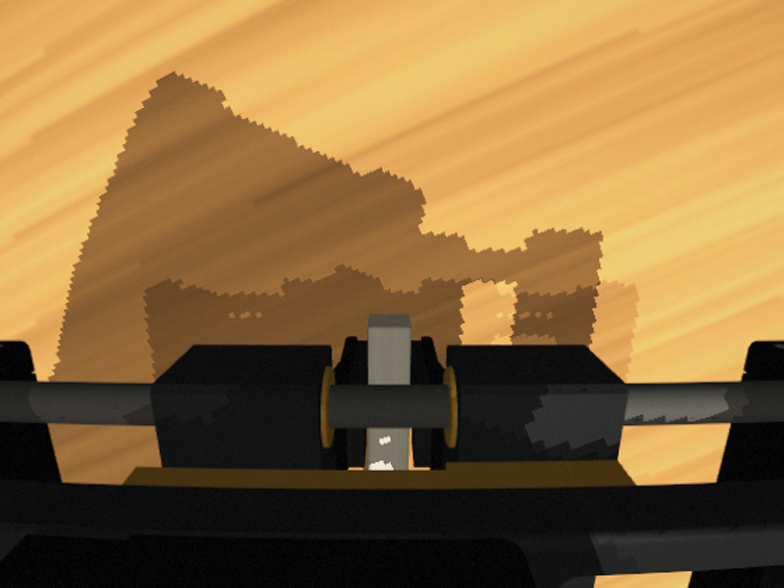

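The post is held (14.2 mm). I'll tip the gauge up along an arc about its foot edge.

Request:
arm_command --commands '[[[0,0,0,0,0.0023,-0.013,5],[0,0,0,0,0.0033,-0.013,5],[0,0,0,0,0.0043,-0.0125,5],[0,0,0,0,0.0054,-0.0123,5],[0,0,0,0,0.0063,-0.0118,5],[0,0,0,0,0.0071,-0.0112,5],[0,0,0,0,0.008,-0.0107,5],[0,0,0,0,0.0089,-0.0099,5],[0,0,0,0,0.0096,-0.0092,5],[0,0,0,0,0.0103,-0.0085,5],[0,0,0,0,0.0109,-0.0076,5],[0,0,0,0,0.0115,-0.0068,5],[0,0,0,0,0,0,5]]]'

```text
time: 23.98
ee_pos: [0.4645, -0.3028, 0.1414]
eef_rot: [-0.547, 0.837, 0.0, 0.001]
ft_force: [-0.7, 0.6, -0.2]
width: 0.0136
```

```bash
python3 -c "
from h import *
go(.5455,-.338,.014,-113.65)
c=snap('side','s14',(250,220,390,350),5)
"
```

```text
t 23.98 tcp [ 0.4645 -0.3028  0.1414] yaw -113.68 tilt 0.07 w 0.0136 F [-0.68  0.65 -0.21]
turn [-0.0002  0.0012 -0.0005] then shift [-0.0002 -0.0883  0.1274]
```

View pics/s14.png

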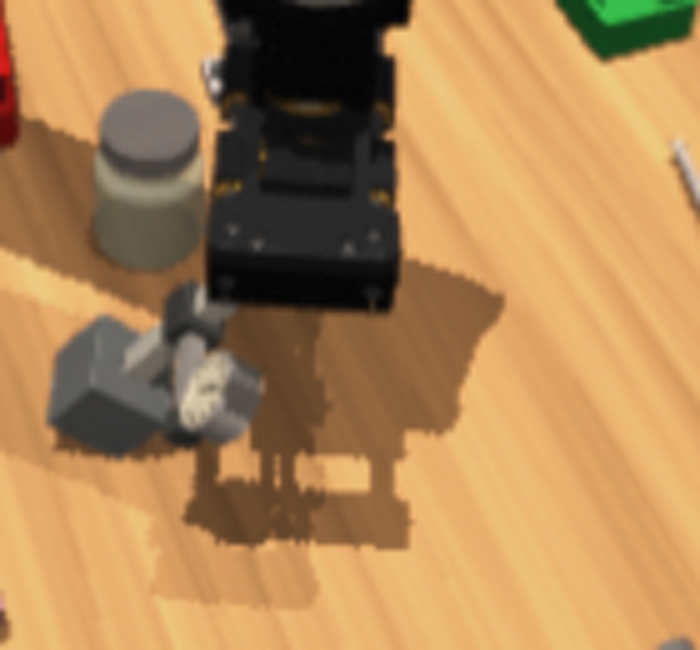

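Request:
arm_command --commands '[[[0,0,0,0,0.0119,-0.0058,5],[0,0,0,0,0.0124,-0.0049,5],[0,0,0,0,0.0127,-0.0038,5],[0,0,0,0,0.0131,-0.0029,5],[0,0,0,0,0.0132,-0.0018,5],[0,0,0,0,0.0132,-0.0009,5],[0,0,0,0,0.0133,0.0003,5],[0,0,0,0,0.0133,0.0008,5],[0,0,0,0,0,0,5],[0,0,0,0,0,0,5]]]'

```text
time: 25.28
ee_pos: [0.371, -0.262, 0.1601]
eef_rot: [-0.547, 0.837, -0.0, -0.0]
ft_force: [-0.7, 1.2, 1.2]
width: 0.014
```

```bash
python3 -c "
from h import *
go(.5455,-.338,.014,-113.65)
c=snap('side','s15',(230,200,370,330),5)
c=snap('top','t15',(340,160,440,280),5)
"
```

```text
t 25.27 tcp [ 0.371  -0.262   0.1601] yaw -113.67 tilt 0.01 w 0.014 F [-0.68  1.24  1.19]
turn [ 0.     -0.0002 -0.0004] then shift [-0.0004 -0.1904  0.1461]
```

View pics/s15.png

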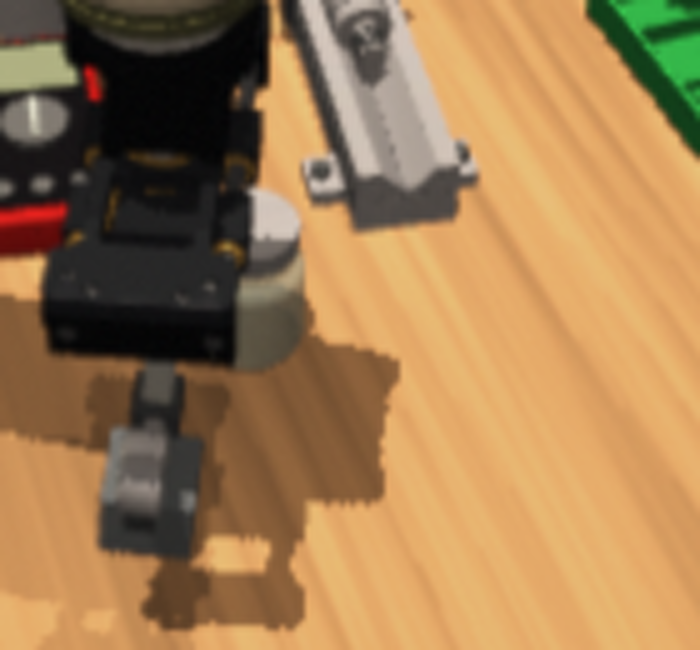

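View pics/t15.png

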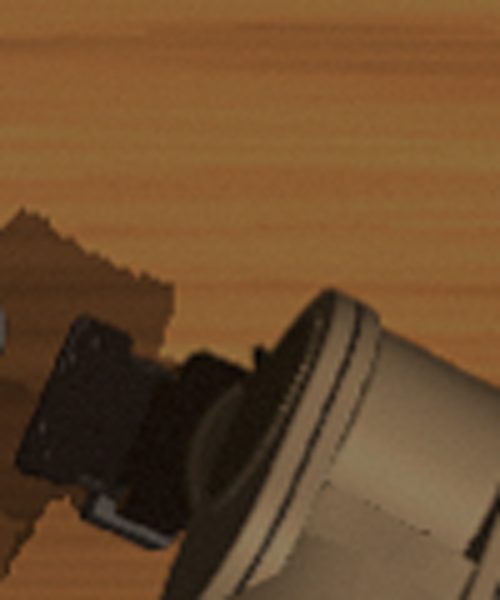

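Request:
arm_command --commands '[[[0,0,0,0,0,0,20],[0,0,0,0,0,0,35],[0,0,0,0,0,0,35],[0,0,0,0,0,0,35],[0,0,0,0,0,0,35]]]'

```text
time: 26.0
ee_pos: [0.3707, -0.2618, 0.16]
eef_rot: [-0.547, 0.837, -0.0, 0.0]
ft_force: [-0.3, 0.3, 0.7]
width: 0.0304
```

```bash
python3 -c "
from h import *
go(.5455,-.338,.014,-113.65)
c=snap('side','s16',(230,250,330,330),6)
c=snap('wrist','w16',None,1.4)
import pickle;pickle.dump(c,open('p16.pkl','wb'))
"
```

```text
t 26.0 tcp [ 0.3707 -0.2618  0.16  ] yaw -113.67 tilt 0.01 w 0.0304 F [-0.34  0.27  0.74]
turn [-0.0001  0.0001 -0.0004] then shift [-0.0003 -0.1907  0.146 ]
```

View pics/s16.png

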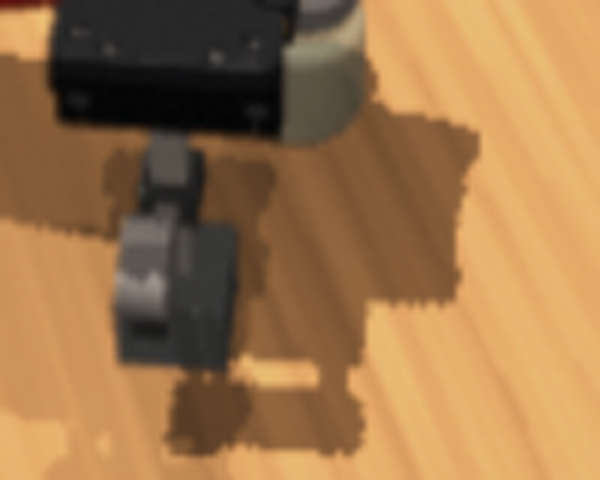

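View pics/w16.png

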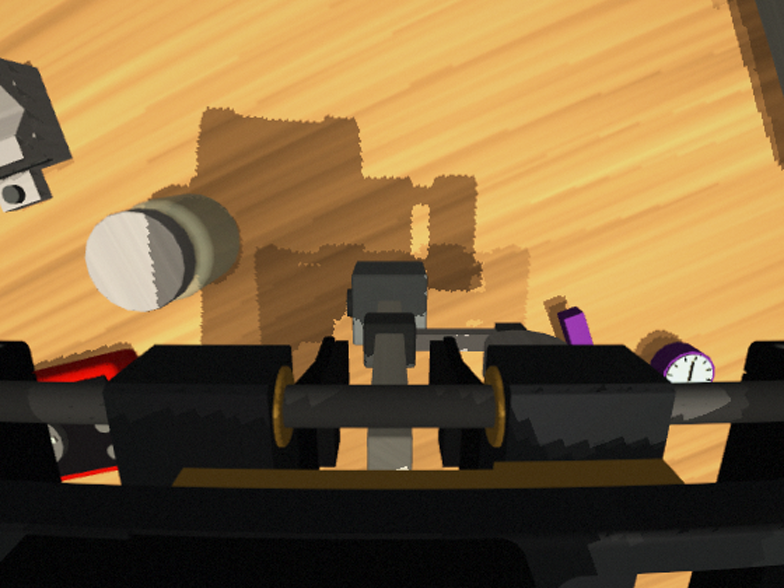

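```bash
python3 -c "
from h import *
import pickle,cv2
c=pickle.load(open('p16.pkl','rb'))
f=c['frame'][170:320,230:330,::-1];cv2.imwrite('pics/w16c.png',cv2.resize(f,None,fx=5,fy=5,interpolation=cv2.INTER_CUBIC))
print(proj(c,[[.3707,-.2618,.042],[.3707,-.2618,.168],[.3707,-.2618,.190]])) 
"
```

```text
[[277.08375245 205.04061061]
 [276.71428252 271.95647885]
 [276.5851515  295.43179507]]
```

View pics/w16c.png

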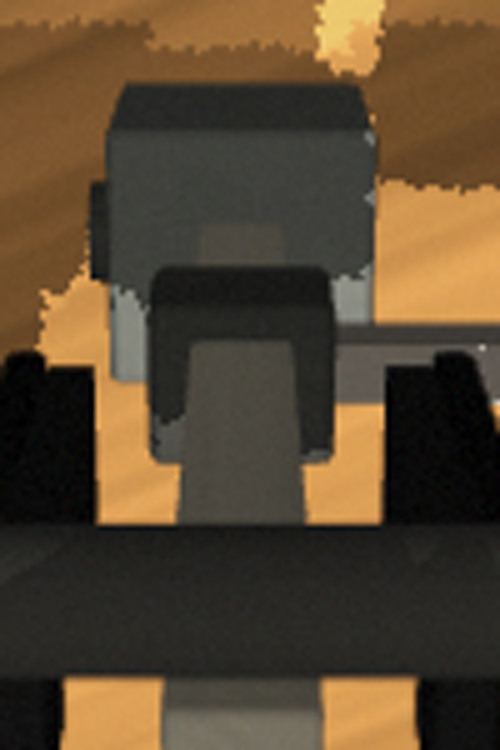

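```bash
python3 -c "
from h import *
import pickle
c=pickle.load(open('p16.pkl','rb'))
def u(p): return np.array(p,float)/5+[230,170]
p=plane(c,u([(108,128),(375,128),(111,382),(375,382)]),.042);print(np.linalg.norm(p[0]-p[1]),np.linalg.norm(p[2]-p[0]),p.mean(0))
d=p[1]-p[0];print(np.degrees(np.arctan2(d[1],d[0])))
q=plane(c,u([(200,225),(285,225)]),.042);print('postbase far edge',q.mean(0),np.linalg.norm(q[0]-q[1]))
t=plane(c,u([(163,708),(322,708)]),.19);print('post top far edge',t.mean(0),np.linalg.norm(t[0]-t[1]));print(np.array([.3707,-.2618]))
"
```

```text
0.04478584143245943 0.04565522252050126 [ 0.35682403 -0.25700296  0.042     ]
-113.63382387277123
postbase far edge [ 0.36217806 -0.25938403  0.042     ] 0.01448182167162599
post top far edge [ 0.36324623 -0.25942155  0.19      ] 0.013551829784104455
[ 0.3707 -0.2618]
```

The gauge is upright: post base edge and post top edge agree to 1 mm. It stands 14.7 mm further along tool +y than the pads' centre, so I'll shift over it and regrip firmly.

Request:
arm_command --commands '[[[0,0,0,0,0.005,0,45],[0,0,0,0,0.005,0.001,45],[0,0,0,0,0.0047,0.002,45],[0,0,0,0,0,0,45],[0,0,0,0,0,0,30],[0,0,0,0,0,0,20],[0,0,0,0,0,0,10],[0,0,0,0,0,0,5],[0,0,0,0,0,0,5],[0,0,0,0,0,0,5],[0,0,0,0,0,0,5]]]' --newtons 45

```text
time: 27.48
ee_pos: [0.3572, -0.2559, 0.157]
eef_rot: [-0.547, 0.837, -0.0, -0.0]
ft_force: [0.1, -2.0, -0.2]
width: 0.0136
```

```bash
python3 -c "
from h import *
go(.5455,-.338,.27,-113.65)
c=snap('wrist','w17',(230,170,330,320),5)
"
```

```text
t 27.48 tcp [ 0.3572 -0.2559  0.157 ] yaw -113.68 tilt 0.0 w 0.0136 F [ 0.08 -2.04 -0.16]
turn [-0.     -0.     -0.0005] then shift [-0.0004 -0.2054 -0.113 ]
```

View pics/w17.png

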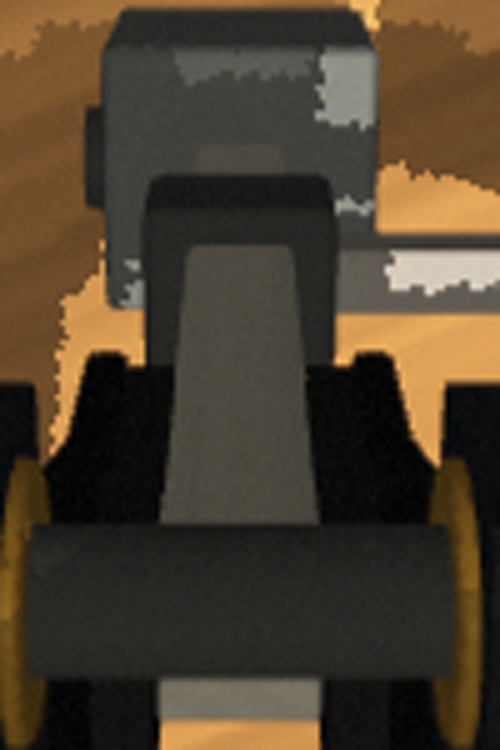

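Request:
arm_command --commands '[[[0,0,0,0,0,-0.004,5],[0,0,0,0,0,-0.01,5],[0,0,0,0,0,-0.016,5],[0,0,0,0,0,-0.02,5],[0,0,0,0,0,-0.02,5],[0,0,0,0,0,-0.02,5],[0,0,0,0,0,-0.015,5],[0,0,0,0,0,-0.008,5],[0,0,0,0,0,0,5]]]'

```text
time: 28.65
ee_pos: [0.3573, -0.2559, 0.2702]
eef_rot: [-0.547, 0.837, -0.0, 0.0]
ft_force: [0.2, -0.3, -4.3]
width: 0.0134
```

```bash
python3 -c "
from h import *
go(.5162,.0442,.27,-7.8)
c=snap('wrist','w18',(230,170,330,320),5)
"
```

```text
t 28.65 tcp [ 0.3573 -0.2559  0.2702] yaw -113.68 tilt 0.03 w 0.0134 F [ 0.15 -0.31 -4.27]
turn [-5.0000e-04 -2.0000e-04 -1.8479e+00] then shift [ 1.167e-01 -3.189e-01  2.000e-04]
```

View pics/w18.png

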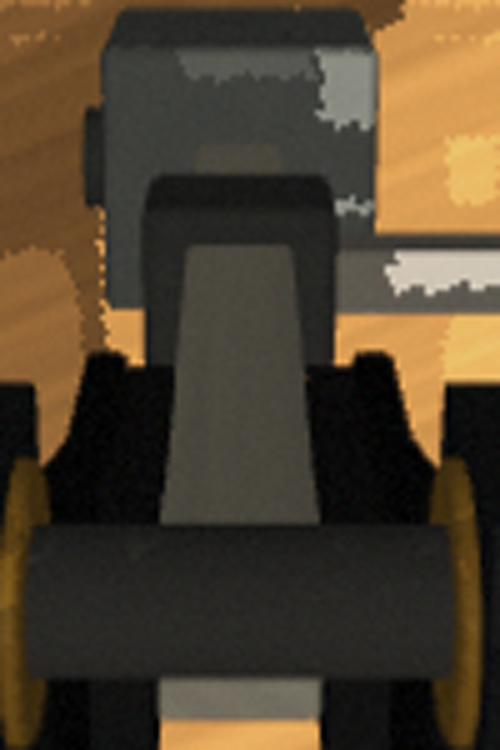

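Request:
arm_command --commands '[[[0,0,-0.084,0,0,0,5],[0,0,-0.147,0,0,0,5],[0,0,-0.147,0,0,0,5],[0,0,-0.147,0,0,0,5],[0,0,-0.147,0,0,0,5],[0,0,-0.147,0,0,0,5],[0,0,-0.147,0,0,0,5],[0,0,-0.147,0,0,0,5],[0,0,-0.147,0,0,0,5],[0,0,-0.147,0,0,0,5],[0,0,-0.147,0,0,0,5],[0,0,-0.147,0,0,0,5],[0,0,-0.147,0,0,0,5],[0,0,0,0,0,0,5]]]'

```text
time: 30.45
ee_pos: [0.357, -0.2557, 0.2694]
eef_rot: [0.998, -0.068, -0.0, -0.0]
ft_force: [0.5, 0.4, -3.7]
width: 0.0136
```

```bash
python3 -c "
from h import *
go(.5162,.0442,.27,-7.8)
"
```

```text
t 30.45 tcp [ 0.357  -0.2557  0.2694] yaw -7.83 tilt 0.05 w 0.0136 F [ 0.46  0.41 -3.75]
turn [-0.0006  0.0007 -0.0005] then shift [ 0.1171 -0.3187 -0.0006]
```

Request:
arm_command --commands '[[[0,0,0,0.002,-0.006,0,5],[0,0,0,0.006,-0.016,0,5],[0,0,0,0.009,-0.024,0,5],[0,0,0,0.011,-0.03,0,5],[0,0,0,0.011,-0.03,0,5],[0,0,0,0.011,-0.03,0,5],[0,0,0,0.011,-0.03,0,5],[0,0,0,0.011,-0.03,0,5],[0,0,0,0.011,-0.03,0,5],[0,0,0,0.011,-0.03,0,5],[0,0,0,0.011,-0.03,0,5],[0,0,0,0.007,-0.02,0,5],[0,0,0,0.004,-0.01,0,5],[0,0,0,0.001,-0.003,0,5],[0,0,0,0,0,0,5],[0,0,0,0,0,0,5]]]'

```text
time: 32.45
ee_pos: [0.5162, 0.0436, 0.2701]
eef_rot: [0.998, -0.069, -0.0, -0.0]
ft_force: [-0.2, -0.6, -3.7]
width: 0.014
```

```bash
python3 -c "
from h import *
go(.5162,.0442,.157,-7.8);vb()
c=snap('wrist','w19',None,1.4)
d=snap('side','s19',(210,100,360,230),5)
import pickle;pickle.dump((c,d),open('p19.pkl','wb'))
"
```

```text
t 32.45 tcp [0.5162 0.0436 0.2701] yaw -7.86 tilt 0.04 w 0.014 F [-0.2  -0.64 -3.66]
turn [-0.0006  0.0001 -0.0011] then shift [-1.000e-04 -6.000e-04  1.131e-01]
vb x,y,z -0.0314 -0.0624 0.2701 Fx,Fy,Fz 0.66 -0.12 -3.66
```

View pics/w19.png

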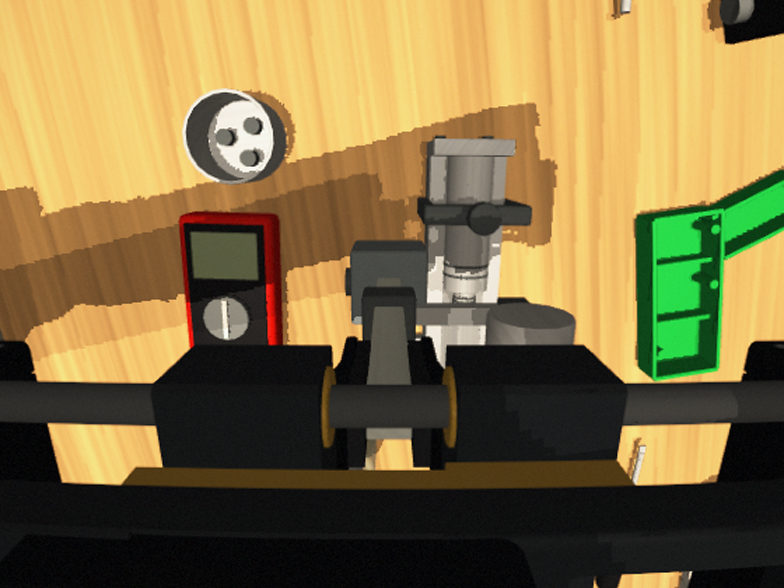

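View pics/s19.png

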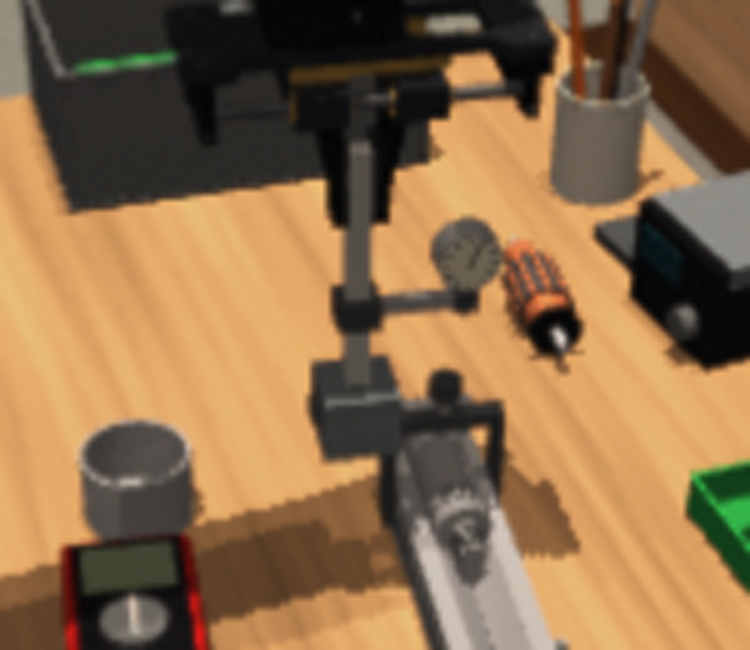

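Request:
arm_command --commands '[[[0,0,0,0,0,0.008,5],[0,0,0,0,0,0.015,5],[0,0,0,0,0,0.02,5],[0,0,0,0,0,0.02,5],[0,0,0,0,0,0.015,5],[0,0,0,0,0,0.01,5],[0,0,0,0,0,0.005,5],[0,0,0,0,0,0,5],[0,0,0,0,0,0,5]]]'

```text
time: 33.67
ee_pos: [0.5167, 0.0443, 0.1775]
eef_rot: [0.998, -0.068, 0.0, -0.0]
ft_force: [0.2, -0.1, -4.8]
width: 0.0135
```

```bash
python3 -c "
from h import *
go(.5162,.0442,.157,-7.8);vb()
c=snap('wrist','w20',(220,60,430,260),3.7)
d=snap('side','s20',(240,140,340,230),7)
e=snap('top','t20',(215,140,335,220),6)
import pickle;pickle.dump((c,d,e),open('p20.pkl','wb'))
"
```

```text
t 33.67 tcp [0.5167 0.0443 0.1775] yaw -7.79 tilt 0.05 w 0.0135 F [ 0.21 -0.11 -4.79]
turn [-0.0005 -0.0008  0.0001] then shift [-0.0005  0.0002  0.0205]
vb x,y,z -0.0322 -0.062 0.1775 Fx,Fy,Fz 0.08 0.22 -4.79
```

View pics/w20.png

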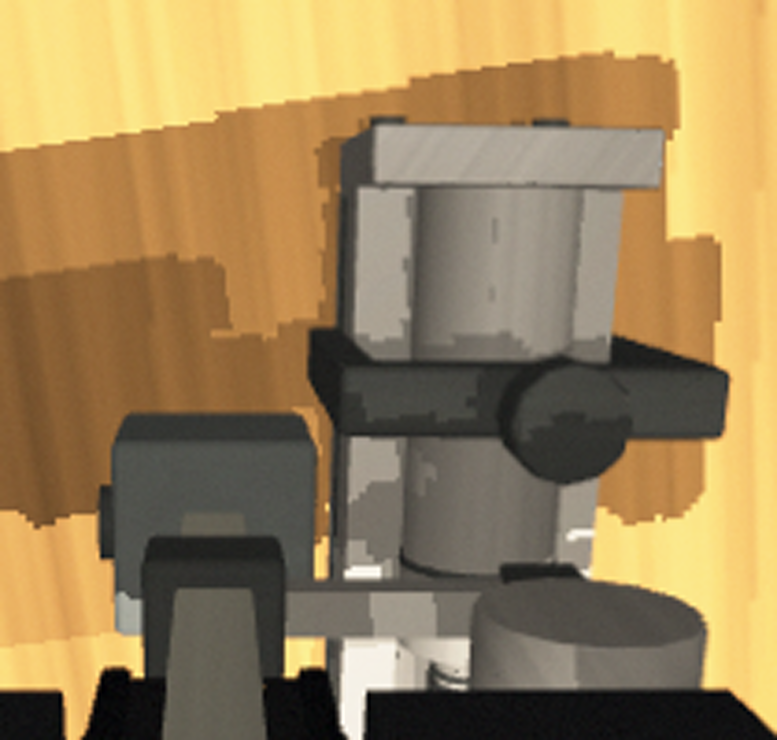

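View pics/s20.png

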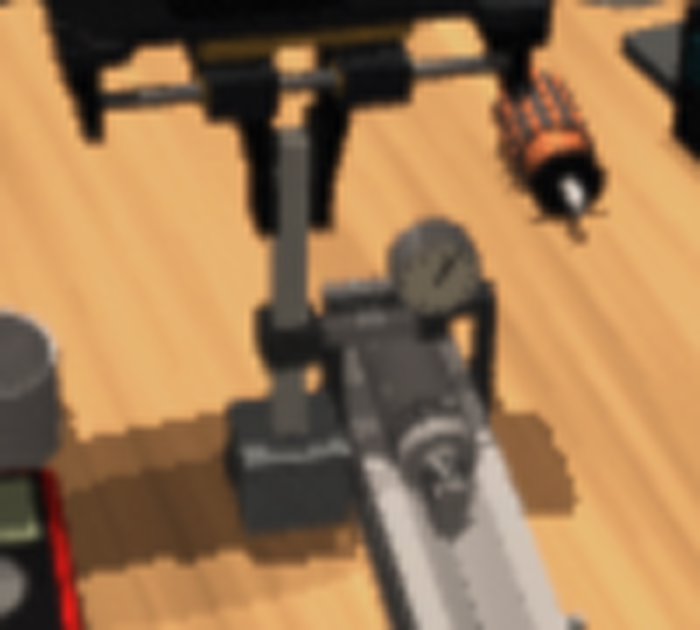

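Request:
arm_command --commands '[[[0,0,0,0,0,0.004,5],[0,0,0,0,0,0.006,5],[0,0,0,0,0,0.004,5],[0,0,0,0,0,0.002,5],[0,0,0,0,0,0.001,5],[0,0,0,0,0,0,5]]]'

```text
time: 34.58
ee_pos: [0.5164, 0.0443, 0.1601]
eef_rot: [0.998, -0.068, 0.0, -0.0]
ft_force: [-0.7, -0.6, -4.1]
width: 0.0138
```

Request:
arm_command --commands '[[[0,0,0,0,0,0.001,5],[0,0,0,0,0,0.001,5],[0,0,0,0,0,0,5]]]'

```text
time: 34.95
ee_pos: [0.5163, 0.0443, 0.158]
eef_rot: [0.998, -0.068, -0.0, -0.0]
ft_force: [-0.6, -0.8, -3.2]
width: 0.0142
```

Request:
arm_command --commands '[[[0,0,0,0,0,0.001,5],[0,0,0,0,0,0,5]]]'

```text
time: 35.2
ee_pos: [0.5165, 0.0444, 0.1571]
eef_rot: [0.998, -0.068, 0.0, -0.0]
ft_force: [0.4, 0.2, -3.4]
width: 0.0135
```

Request:
arm_command --commands '[[[0,0,0,0,0,0.0008,5],[0,0,0,0,0,0,5]]]'

```text
time: 35.45
ee_pos: [0.5168, 0.0444, 0.157]
eef_rot: [0.998, -0.068, 0.0, -0.0]
ft_force: [-2.8, 0.8, 6.5]
width: 0.014
```

```bash
python3 -c "
from h import *
go(.5162,.0442,.157,-7.8);vb()
c=snap('wrist','w21',(220,60,430,260),3.7)
import pickle;pickle.dump(c,open('p21.pkl','wb'))
"
```

```text
t 35.45 tcp [0.5168 0.0444 0.157 ] yaw -7.79 tilt 0.05 w 0.014 F [-2.83  0.85  6.48]
turn [-0.0008 -0.0005  0.0001] then shift [-0.0005  0.0002  0.    ]
vb x,y,z -0.0322 -0.062 0.157 Fx,Fy,Fz -0.46 -2.92 6.48
```

View pics/w21.png

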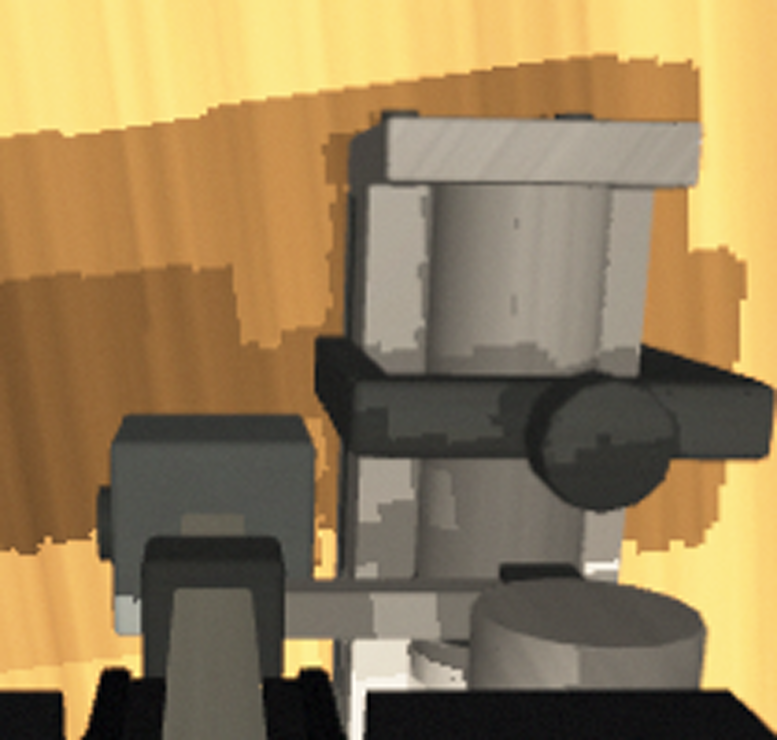

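Request:
arm_command --commands '[[[0,0,0,0,0,-0.0007,5],[0,0,0,0,0,0,5],[0,0,0,0,0,0,18],[0,0,0,0,0,0,22],[0,0,0,0,0,0,30],[0,0,0,0,0,0,45],[0,0,0,0,0,0,45],[0,0,0,0,0,0,45]]]' --newtons 20

```text
time: 36.5
ee_pos: [0.5164, 0.0443, 0.1569]
eef_rot: [0.998, -0.068, -0.0, -0.0]
ft_force: [-1.0, -0.6, -1.0]
width: 0.0381
```

```bash
python3 -c "
from h import *
vb();print(read_state()['width'])
c=snap('wrist','w22',(220,60,430,300),3.2)
d=snap('side','s22',(240,140,340,230),7)
"
```

```text
vb x,y,z -0.0321 -0.0623 0.1569 Fx,Fy,Fz 0.77 -0.86 -0.98
0.03805773705451027
```

View pics/w22.png

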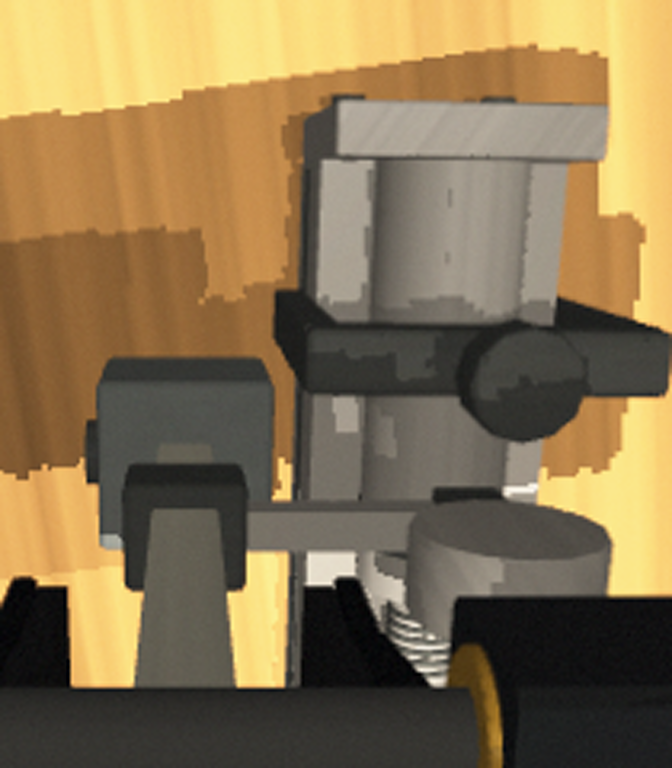

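View pics/s22.png

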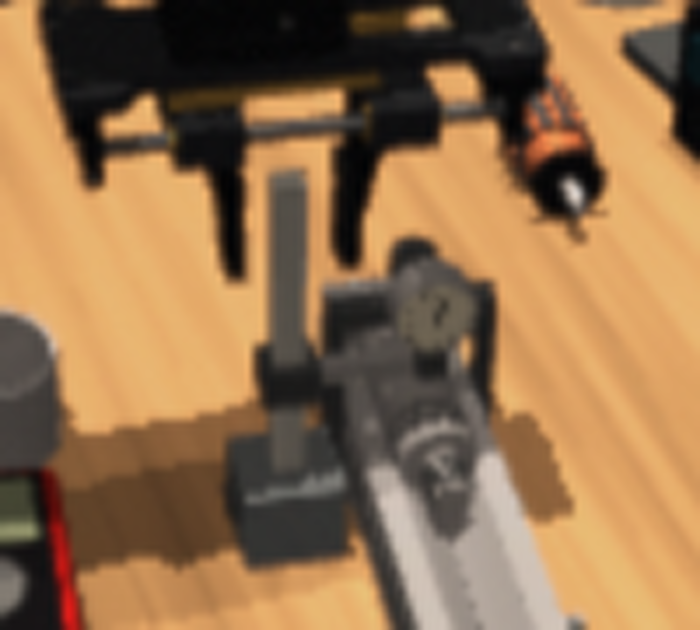

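Request:
arm_command --commands '[[[0,0,0,0,0,-0.01,45],[0,0,0,0,0,-0.02,45],[0,0,0,0,0,-0.03,45],[0,0,0,0,0,-0.04,45],[0,0,0,0,0,-0.04,45],[0,0,0,-0.02,0.05,0,45],[0,0,0,0,0.06,0,45],[0,0,0,0,0.04,0,45],[0,0,0,0,0,0,45],[0,0,0,0,0,0,45]]]'

```text
time: 37.85
ee_pos: [0.4764, -0.1009, 0.2973]
eef_rot: [0.998, -0.068, 0.0, -0.0]
ft_force: [0.3, 0.5, 0.3]
width: 0.0392
```

```bash
python3 -c "
from h import *
vb()
c=snap('wrist','w23',None,1.4)
d=snap('side','s23',(230,140,350,240),6)
e=snap('top','t23',(205,140,335,240),6)
import pickle;pickle.dump((c,d,e),open('p23.pkl','wb'))
"
```

```text
vb x,y,z 0.1171 -0.0822 0.2973 Fx,Fy,Fz -0.58 0.27 0.34
```

View pics/w23.png

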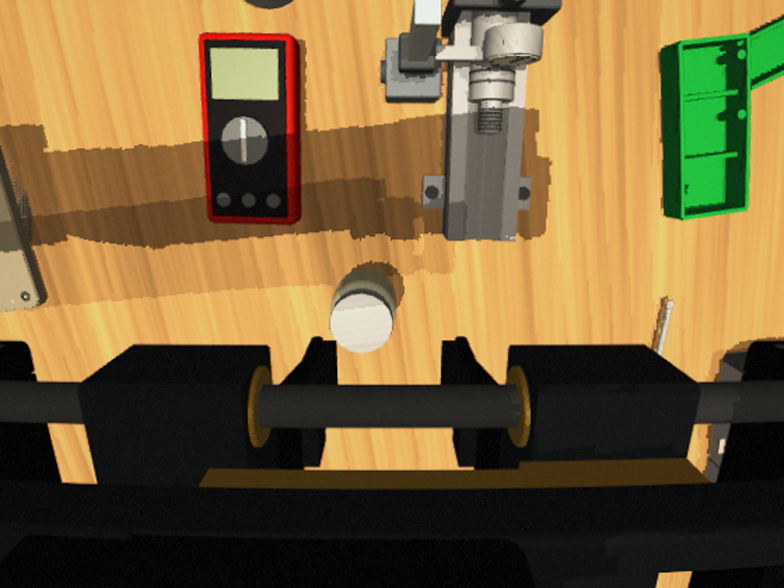

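View pics/s23.png

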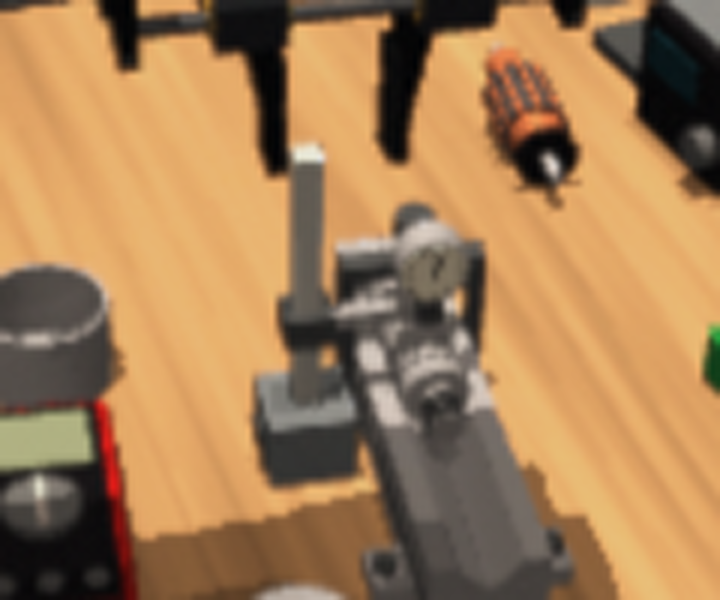

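View pics/t23.png

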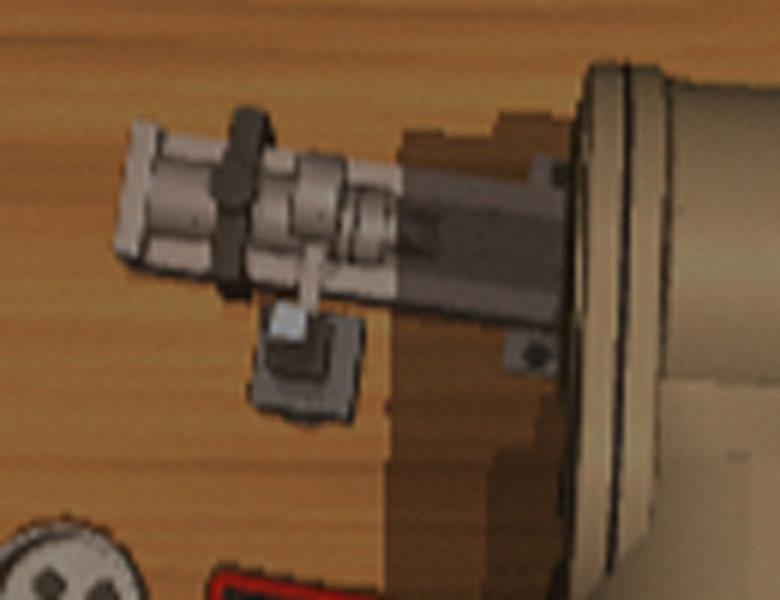

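```bash
python3 -c "
from h import *
import pickle
c,d,e=pickle.load(open('p23.pkl','rb'))
V=lambda P:[((p-o_)@ex).round(4).item() for p in P],
def V(P): return [(round(float((p-o_)@ex),4),round(float((p-o_)@ey),4),round(float(p[2]),4)) for p in P]
ut=lambda p:np.array(p,float)/6+[205,140]
us=lambda p:np.array(p,float)/6+[230,140]
print('post top',V(plane(e,ut([(289,322)]),.19)),'foot top',V(plane(e,ut([(265,305),(363,318),(350,412),(250,395)]),.042)))
print('dial mid top',V(plane(e,ut([(318,195)]),.125)))
print('side post top',V(plane(d,us([(308,154)]),.19)),V(plane(d,us([(255,378),(355,392)]),.042)))
X=lambda x,y,z:o_+ex*x+ey*y+np.array([0,0,z])
for nm,p in (('tip',(-.032,0,.078)),('dialface',(-.023,0,.118)),('posttop',(-.032,-.062,.19)),('end',(-.11,0,.0535))):
  a=proj(e,[X(*p)])[0];b=proj(d,[X(*p)])[0];g=proj(c,[X(*p)])[0]
  print(nm,(a-[205,140])*6,(b-[230,140])*6,g*1.4)
"
```

```text
post top [(-0.032, -0.0643, 0.19)] foot top [(-0.0541, -0.0422, 0.042), (-0.0098, -0.0419, 0.042), (-0.0096, -0.0845, 0.042), (-0.0549, -0.0832, 0.042)]
dial mid top [(-0.0322, -0.0022, 0.125)]
side post top [(-0.0287, -0.0618, 0.19)] [(-0.0485, -0.0845, 0.042), (-0.028, -0.0363, 0.042)]
tip [323.84657199 207.05527237] [425.29565965 323.60776282] [500.22341834  59.02738977]
dialface [340.84701877 195.45300573] [432.70075582 270.33530937] [513.42973643  60.53981893]
posttop [289.73178041 316.21309398] [306.22378898 150.21619098] [429.7501491   10.37369829]
end [153.12092591 191.6202203 ] [390.21624093 271.5555884 ] [497.35561325 -41.86264045]
```

Everything agrees with the expected projections: post top over foot centre within 1 to 2 mm, dial face and tip where predicted. Handing in.

```bash
python3 -c "
from bench import *
print(close_job(), read_state()['time'])"
```

```text
the job is handed in; nothing more can be done
the job is handed in; nothing more can be done
```

The spindle is home in the V-groove against the stop, and the gauge stands upright beside the V-block with its tip over the spindle's body. I have let go of both and handed the job in at about 38 s; it reports no verdict.

- **Spindle:** I laid it in the open end of the groove, plain end towards the stop and about 75 mm short of it. I then pushed it home by the nose with closed fingers. At the stop it no longer moved, and the highest wrist force read was about 11 N. Afterwards the camera put its shoulder at -5.4 mm (expected -5) and its nose tip at +19 mm (expected +20). I did not measure it again after placing the gauge, but the last pictures still show it at the stop.
- **Gauge:** I tipped up the silver gauge about its foot edge. It ended about 15 mm off the pads, so I regripped it before carrying it to the near side of the block. The last top view shows the post's top over the foot's centre to within about 2 mm. It puts the tip about 78 mm from the stop and about 2 mm from the groove's middle line.
- **Disagreement:** the side view put the post's top about 3 mm further along the groove than the top view, which fits the coarse pixels and the 2 mm calibration.
- **Bystanders and look-alike:** I did not touch any of them. I judged this from the pictures and did not measure their positions again.

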